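# Draw the capped syringe to the 20 ml line and hold the suction

### The job

Check the capped 30 ml syringe for leaks: take it from the yellow tray and press it down into the bench holder until both sprung jaws have closed over its barrel, with the finger flange just in front of the two stop posts. Then draw the plunger straight back, the rod kept in line with the barrel, until the front of the black seal stands at the 20 ml line (from the nozzle end the long lines are 0, 10, 20 and 30 ml), and finish while still holding it there against the suction. Leave the bottles and the other things on the worktop where they are.

Things in the scene. Friction and masses are not known exactly. Their poses are not given: they have to be found in the camera images.
- syringe: Capped 30 ml syringe, clear barrel 25 mm in diameter, white plunger, blue tip cap; loose, about 80 g, lying in the yellow tray. Origin on the barrel's axis at mid-length; x along the barrel from nozzle to plunger (the direction of draw); z up while it lies in the tray and in the holder. Barrel from x = -50 to +50 mm, cap (11 mm in diameter) out to -73 mm.
- flange (a point): Centre of the two-eared finger flange, 51.5 mm from the syringe's origin along its x: 3 mm thick, 44 mm wide along y, 25 mm high. Level in the tray and in the holder.
- line_20 (a point): The 20 ml line on top of the barrel, 2 mm from the syringe's origin along its x. Black lines cross the top of the barrel every 13 mm = 5 ml, from 0 ml at x = -50 mm; those at 0, 10, 20 and 30 ml are long, those between short.
- plunger (a joint): Draw of the plunger (m): distance of the black seal's front from the 0 ml line; 0 = fully home, 0.052 = at the 20 ml line, 0.078 = end of travel. Starts at 0.012 to 0.026 with trapped air. The seal rubs with about 3 N and suction pulls back with 250 N per m of draw beyond 0.019: about 11 N at the 20 ml line; let go, it springs back about 20 mm.
- rod: White cross-ribbed plunger rod (ribs 15 mm wide and 15 mm high) with its thumb rest. Origin on its axis inside the seal, 5 mm behind the seal's front; x along the rod towards the thumb rest. It has some play in the barrel: its x axis should stay in line with the syringe's; a pull sideways or upward on its thumb end cocks it elastically, 1 degree for each 0.017 N m about its origin.
- thumb_rest (a point): Point on the rod's axis at the barrel-side face of the round thumb rest (24 mm in diameter, 3.5 mm thick). With the plunger at joint value q it lies 80 mm + q from the syringe's origin along its x; between the flange and this face the ribs of the rod are bare (27 mm + q long).
- holder: Bench holder fixed to the worktop: grey base plate 170 x 92 x 10 mm, two aluminium saddles, two sprung jaws open to the top. Origin on the worktop under its middle; x: the direction in which the plunger of a seated syringe points and is drawn; z up. Saddles and jaw arms stand at x = -34 and +34 mm, each 14 mm long in x; between x = -27 and +27 mm the barrel is free down to 26 mm above the worktop.
- holder_seat (a point): Where the syringe's origin belongs when it is seated: on the holder's long axis, 52 mm above the worktop, with the holder's axes. The flange then stands 2 mm in front of the stop posts.
- stop_posts (a point): Midway between the two stop posts, at the face the finger flange bears on while the plunger is drawn: 55 mm from the holder's origin along its x, 52 mm above the worktop, as high as the posts reach. The posts are 5 mm thick in x and stand at y = 14 to 24 mm either side; the rod passes between them, the flange goes down in front of them (smaller x).
- jaw_left (a joint): Opening angle (rad) of the long sprung jaw on the holder's +y side, hinged 34 mm below the seated barrel's axis: 0 = empty, about 0.016 with the barrel seated, 0.09 while it passes. The lips stand 9 mm above the seated axis, sloping guides reach 22 mm above it. Pressing the barrel straight down opens both jaws; it takes about 7 N, over the last 19 mm.
- jaw_right (a joint): The same for the jaw on the holder's -y side.
- tray: Yellow plastic tray 290 x 210 mm, rim 16 mm high, 4 mm floor, fixed. Origin under its centre, x along its long side. The syringe lies in it with its barrel axis 16.5 mm above the worktop.
- small_syringe: Small syringe with plunger, 15 mm barrel, lying in the tray; stays where it is. Origin on its axis at mid-barrel.
- vial: Small amber vial, 24 mm in diameter, 48 mm high, upright in the tray; stays where it is. Origin under its base.
- bottle_clear: Clear medicine bottle with green spike cap, 52 mm in diameter, 121 mm high, on the small yellow bottle tray; stays. Origin under its base.
- bottle_amber: Amber medicine bottle, white cap, 42 mm in diameter, 103 mm high; stays. Origin under its base.
- bottle_brass: Clear medicine bottle with brass collar and green cap, 56 mm in diameter, 116 mm high; stays. Origin under its base.
- tape_roll: White roll of tape, 60 mm in diameter, 22 mm high, lying on the worktop near the robot; stays. Origin under its centre.
There are look-alikes about, which are no part of the job. Of the things that look like the syringe, the largest one is meant.

How it is judged:
By the outcome, as a careful person would: the job done as asked, in the order asked, and still so for the second after the job is handed in, while the arm keeps its last pose, push and grip.
It also fails if it takes over 54 s, if anything falls off the work surface, if the arm or the gripper's body presses on something with over 40 N, if the wrist force passes 120 N, or if a joint passes its speed limit or range.

### The arm

A 6-joint arm with a two-finger parallel gripper is mounted at the origin on the work surface. World frame = base frame: x ahead of the robot, y to its left, z up, the work surface at z = 0. Lengths are in m, angles in rad, forces in N, time in s.
With the tool pointing down it reaches from about 0.375 to 0.9 m from the base axis. Payload 3.1 kg.
Tool frame: the origin (TCP) lies between the finger pads; the fingertips stand 14 mm ahead of it and the grasp point (between the pads) lies 5 mm behind it; z points along the fingers, x is the direction in which the jaws open and shut, and the axes are right-handed (so a half turn about z gives the same grasp; the last joint's range is limited). The gripper opens to 87 mm and grips with 3 to 60 N. Pads are 19 mm wide; open, the fingers measure 117 mm over their backs; the gripper's body (75 mm by 190 mm) begins 51 mm behind the grasp point.
Start: joints at [-1.405, 0.527, 1.433, -0, 1.181, -0.178], TCP at [0.211, -0.588, 0.237] pointing down, gripper open.
Joint ranges: [-3.08, 3.08], [-0.75, 2.2], [0.22, 2.44], [-1.43, 4.57], [0, 2.65], [-2.85, 2.85]. Speed limits (rad/s): [2.79, 2.79, 3.14, 3.14, 3.14, 3.14].

### API

Orientations are given as a 3x3 rotation matrix whose columns are the frame's x, y, z axes.
In Python, from rig import * gives the robot as it stands.
- The arm moves only by the shell command python3 -m creep 'ROWS' [FORCE]. ROWS is a JSON object of lists of equal length, an entry for each row: "offset": the shift along the world's x, y, z in cm, a list of three; "rotation": the turn, a rotation vector about the world's x, y, z in degrees, a list of three; "jaw": the finger opening in cm, from 0 to 8.7. A call has 1 to 20 rows; each row is the pose to reach, as a shift and turn from the pose commanded when the call began; what a row does not reach only later rows make up. A row lasts 1/12 s, in which the tool goes at most 41.7 mm and 7.16 degrees, less where a joint would pass 70% of its speed; a pose out of reach is approached as far as the arm can. A call with a gripper value outside its range is refused whole. The fingers move at their own pace and stop on an object; FORCE is the grip in N (left out, the last holds). Time passes only in rows, so rows that repeat a pose let the fingers close. It gives the time, the measured TCP pose, the force and the opening at its end, in the units of the state.
- read_state(): the state, without advancing time (a new reading comes with each control period).
- grab_frame(name): name is "scene" or "top"; returns the picture (480x640x3 uint8, red, green, blue); there is no depth.
- calibration(name): a dict with "vfov" (degrees; the focal length in pixels is half the picture's height over the tangent of half this angle, whatever the lens; pixels are square), "cx", "cy" (the principal point, pixels), "dist_coeffs" ([k1, k2, p1, p2, k3] as OpenCV has them; the pictures are not rectified), "rvec" (rotation vector, rad) and "tvec" (3), from world to camera coordinates, as OpenCV has them. Camera axes: x right, y down, z forward; pixel columns grow to the right and rows downward; lengths in m; the calibration is good to about 2 mm. A picture is of the moment at which its call begins. calibration takes no time and is no camera call.
- job_done(): hands the job in, once; it reports no verdict.
The state is a dict: "time_s": time; "qpos": joint angles; "qd": joint speeds; "tau": joint torques, N m; "ee_pos": TCP position; "tcp_rot": TCP orientation; "wrist_force": force on the tool from outside, world axes, zero at the start; "torque": the same for the moment, N m; "opening": opening from 0.0 (shut) to 1.0 (fully open).
Only numpy, scipy, OpenCV 4.12 (cv2) and the standard library are available. Lean on these libraries where they do the work, as an engineer would, in place of code of your own. Each camera call takes 0.05 s, during which the arm holds its last target.

## Working session

There is one attempt and no reset: what is moved stays moved. The work goes in short steps, Python scripts to look and compute and a shell command to move; the robot and the scene stay as the last step left them, time stands still between calls to the robot, and variables do not carry over. Pictures are saved under pics/ and viewed, and the job is handed in when it is done.

```bash
ls; mkdir -p pics; python3 - <<'E'
from rig import *
import cv2
for n in ("scene","top"):
    im=grab_frame(n); cv2.imwrite(f"pics/{n}0.png",im[:,:,::-1]); print(n,calibration(n))
print(read_state())
E
```

```text
pics
scene {'vfov': 53.15231254655056, 'cx': 323.4426170785309, 'cy': 247.66456819177617, 'dist_coeffs': array([-0.09062902,  0.        ,  0.        ,  0.        ,  0.        ]), 'rvec': array([ 1.81037703,  2.02884399, -0.57139941]), 'tvec': array([ 0.07664509, -0.43868198,  1.30990271])}
top {'vfov': 50.964039044432674, 'cx': 311.29933683595425, 'cy': 235.71014036460886, 'dist_coeffs': array([-0.01183978,  0.        ,  0.        ,  0.        ,  0.        ]), 'rvec': array([ 2.19454546, -2.17032518,  0.01691601]), 'tvec': array([-0.00247366,  0.56498089,  1.01081395])}
{'time_s': 0.1, 'qpos': array([-1.40451134e+00,  5.28361351e-01,  1.43378341e+00, -2.53266953e-05,
        1.18137032e+00, -1.78513526e-01]), 'qd': array([ 0.00160073, -0.00290752, -0.00254616, -0.00098798, -0.00248156,
       -0.00075786]), 'tau': array([ 1.11946060e-04, -4.40983737e+01, -1.77150804e+01,  6.34016376e-02,
        5.34092565e-02, -4.16625642e-05]), 'ee_pos': array([ 0.21116173, -0.58757888,  0.23567379]), 'tcp_rot': array([[ 3.38015800e-01, -9.41140373e-01, -3.41307468e-04],
       [-9.41138525e-01, -3.38015822e-01,  1.89203565e-03],
       [-1.89603846e-03, -3.18320337e-04, -9.99998152e-01]]), 'wrist_force': array([-0.64052997,  0.28177082, -0.23648074]), 'torque': array([ 0.05114451, -0.05037574,  0.03331482]), 'opening': 1.0011709249296443}
```

View pics/scene0.png

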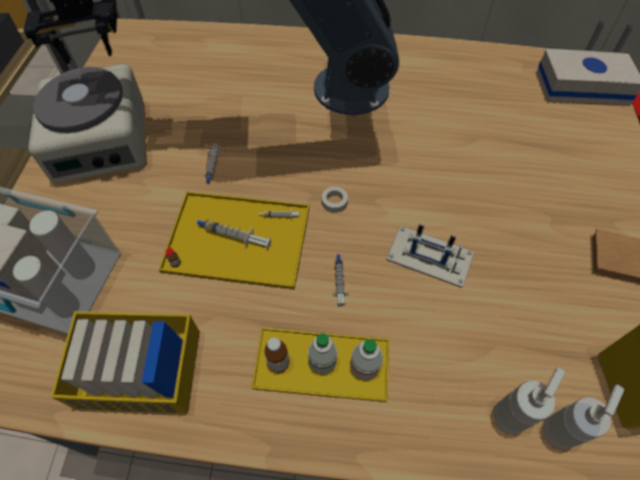

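View pics/top0.png

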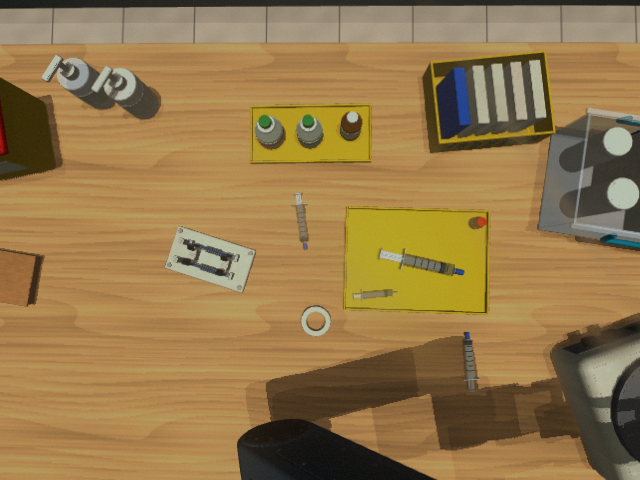

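The scene view shows the tray syringe at about (235,235) and the holder at (432,255). In the top view they are at (422,262) and (210,260). I'll enlarge both.

```bash
cat > h.py <<'E'
import numpy as np, cv2
from rig import *
def K(n):
    c=calibration(n); f=240/np.tan(np.radians(c['vfov']/2))
    return np.array([[f,0,c['cx']],[0,f,c['cy']],[0,0,1]]),c
def px2w(n,uv,z):
    k,c=K(n); R=cv2.Rodrigues(c['rvec'])[0]; t=c['tvec']
    p=cv2.undistortPoints(np.array([[uv]],float),k,c['dist_coeffs'])[0,0]
    d=R.T@np.array([p[0],p[1],1]); o=-R.T@t
    return o+d*(z-o[2])/d[2]
def w2px(n,P):
    k,c=K(n); return cv2.projectPoints(np.atleast_2d(np.array(P,float)),c['rvec'],c['tvec'],k,c['dist_coeffs'])[0][:,0]
def tri(a,b):
    A=[];B=[]
    for n,uv in (("scene",a),("top",b)):
        p0=px2w(n,uv,0);p1=px2w(n,uv,.2);d=(p1-p0)/np.linalg.norm(p1-p0);M=np.eye(3)-np.outer(d,d);A.append(M);B.append(M@p0)
    return np.linalg.lstsq(np.vstack(A),np.hstack(B),rcond=None)[0]
def crop(im,x,y,w,h,s,name):
    o=cv2.resize(im[y:y+h,x:x+w],None,fx=s,fy=s,interpolation=cv2.INTER_CUBIC)
    for i in range(0,w,10):
        cv2.putText(o,str(x+i),(i*s,8),0,.3,(255,0,0),1); cv2.line(o,(i*s,10),(i*s,14),(255,0,0),1)
    for j in range(0,h,10):
        cv2.putText(o,str(y+j),(0,j*s+4),0,.3,(255,0,0),1); cv2.line(o,(20,j*s),(24,j*s),(255,0,0),1)
    cv2.imwrite("pics/"+name,o[:,:,::-1])
E
python3 - <<'E'
from h import *
t=cv2.imread("pics/top0.png")[:,:,::-1]; s=cv2.imread("pics/scene0.png")[:,:,::-1]
crop(t,370,235,100,60,8,"t_syr.png");crop(t,160,222,100,74,8,"t_hold.png")
crop(s,190,205,90,60,8,"s_syr.png");crop(s,385,222,95,70,8,"s_hold.png")
E
```

```text
(no output)
```

View pics/t_syr.png

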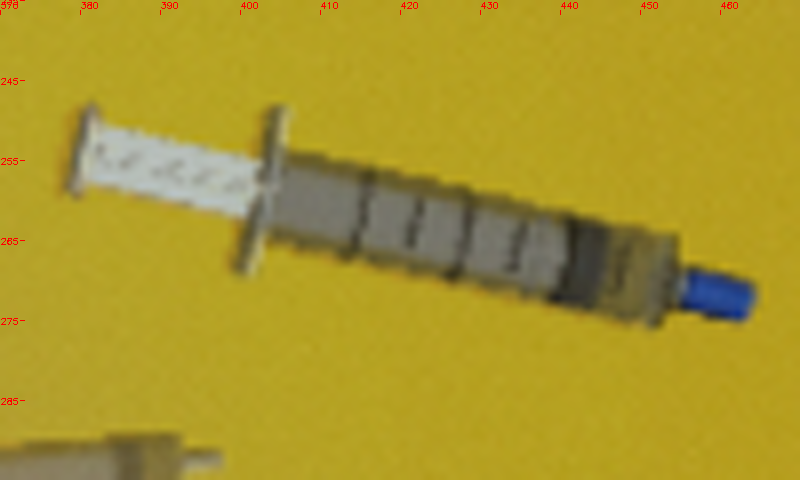

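View pics/t_hold.png

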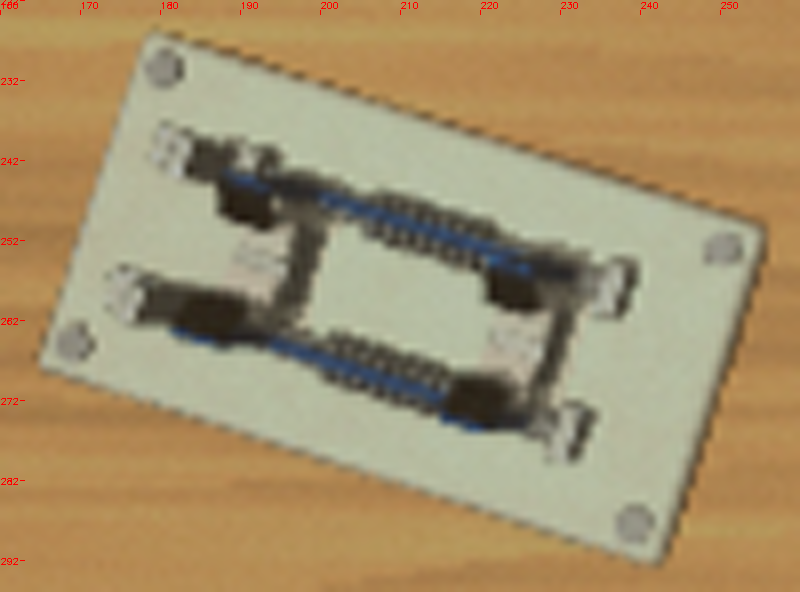

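View pics/s_syr.png

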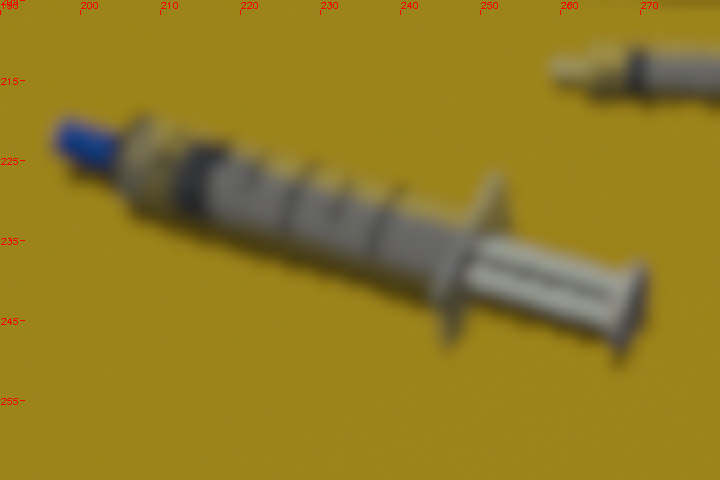

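View pics/s_hold.png

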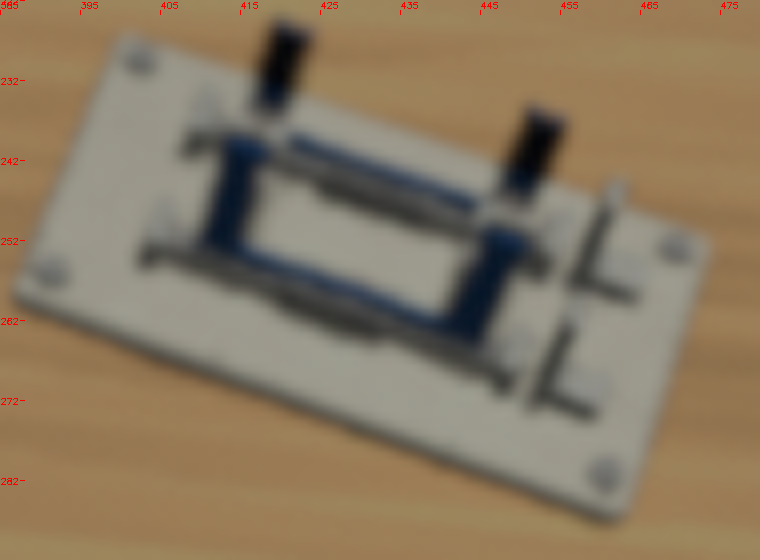

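The top crop shows the syringe cap tip at about (463.3,272), the flange centre at (402.3,258) and the thumb rest at (379.7,253.3). Its plunger points up and left. The holder plate corners are about (178,225.5), (255,250), (242,292) and (164.7,267.5), and the posts are at the left (+y) end, near (181,241) and (176,258).

```bash
python3 - <<'E'
from h import *
def t(X,Y,x0,y0): return (x0+(X+.5)/8-.5,y0+(Y+.5)/8-.5)
n="top"
T=lambda X,Y:t(X,Y,370,235)
cap=px2w(n,T(754,301),.0165); fl=px2w(n,T(262,188),.0165); th=px2w(n,T(81,150),.0165)
noz=px2w(n,T(667,280),.0165)
print("cap",cap,"fl",fl,"noz",noz,"thumb",th, "cap-fl",np.linalg.norm(cap-fl),"noz",np.linalg.norm(noz-fl),"thumb",np.linalg.norm(th-fl))
d=(fl-cap);d/=np.linalg.norm(d); print("yaw",np.degrees(np.arctan2(d[1],d[0])), "origin",fl-.0515*d, cap+.073*d)
# scene check
S=lambda X,Y:t(X,Y,190,205)
c2=px2w("scene",S(58,138),.0165); f2=px2w("scene",S(470,260),.0165); th2=px2w("scene",S(628,312),.0165)
d2=f2-c2;d2/=np.linalg.norm(d2);print("scene",c2,f2,th2,np.degrees(np.arctan2(d2[1],d2[0])),f2-.0515*d2)
# holder
H=[t(*p,160,222) for p in ((152,33),(765,228),(657,565),(40,368))]
P=np.array([px2w(n,h,.010) for h in H]); print(P)
c=P.mean(0); hd=(P[0]+P[3]-P[1]-P[2]);hd/=np.linalg.norm(hd)
print("holder top",c,np.degrees(np.arctan2(hd[1],hd[0])),[np.linalg.norm(P[i]-P[(i+1)%4]) for i in range(4)])
H=[t(*p,385,222) for p in ((125,33),(712,243),(625,523),(12,298))]
P=np.array([px2w("scene",h,.010) for h in H]); 
c=P.mean(0); hd=(P[1]+P[2]-P[0]-P[3]);hd/=np.linalg.norm(hd)
print("holder scene",c,np.degrees(np.arctan2(hd[1],hd[0])),[np.linalg.norm(P[i]-P[(i+1)%4]) for i in range(4)])
E
```

```text
cap [ 0.49482847 -0.30288337  0.0165    ] fl [ 0.52169453 -0.18006378  0.0165    ] noz [ 0.49981884 -0.28123483  0.0165    ] thumb [ 0.53073431 -0.13463036  0.0165    ] cap-fl 0.1257236485096602 noz 0.10350906802921894 thumb 0.046324001833152544
yaw 77.66123649810238 origin [ 0.51068942 -0.23037419  0.0165    ] [ 0.51042794 -0.23156958  0.0165    ]
scene [ 0.49477452 -0.3033949   0.0165    ] [ 0.52142157 -0.18130546  0.0165    ] [ 0.53292881 -0.13582779  0.0165    ] 77.68779248378593 [ 0.51043979 -0.23162097  0.0165    ]
[[0.58295572 0.27773608 0.01      ]
 [0.53455865 0.11831922 0.01      ]
 [0.44839548 0.14450716 0.01      ]
 [0.49648742 0.30471658 0.01      ]]
holder top [0.51559932 0.21131976 0.01      ] 73.2019468090963 [np.float64(0.16660135783126626), np.float64(0.09005498442331564), np.float64(0.16727191172222822), np.float64(0.0905798746938841)]
holder scene [0.51880799 0.21179687 0.01      ] 72.82184694196792 [np.float64(0.1677861377280284), np.float64(0.09164745176774547), np.float64(0.16816985568325427), np.float64(0.09254626092782733)]
```

Both cameras agree. The syringe origin is about (0.5105, -0.231) at yaw 77.7°, and the holder is at (0.517, 0.2115) at yaw 73.0°. I'll move over the syringe with a turn of +57.9°.

```bash
python3 -m creep '{"offset":[[3,3.6,0],[6,7.2,0],[9,10.7,0],[12,14.3,0],[15,17.9,0],[18,21.5,-1],[21,25,-3],[24,28.5,-5],[27,32,-7],[29.9,35.7,-10],[29.9,35.7,-12],[29.9,35.7,-12]],"rotation":[[0,0,5],[0,0,11],[0,0,17],[0,0,23],[0,0,29],[0,0,35],[0,0,41],[0,0,47],[0,0,53],[0,0,57.9],[0,0,57.9],[0,0,57.9]],"jaw":[8,7,6,5.5,5.5,5.5,5.5,5.5,5.5,5.5,5.5,5.5]}' 40
python3 - <<'E'
from h import *
s=read_state();R=s['tcp_rot'];print(s['ee_pos'],np.degrees(np.arctan2(R[1,0],R[0,0])),R[:,2],s['wrist_force'])
for n in("scene","top"):
    im=grab_frame(n)
    crop(im,*( (180,140,110,120) if n=="scene" else (360,220,120,90)),5 if n=="scene" else 6,n+"1.png")
E
```

```text
time_s: 1.1
ee_pos: [0.5114, -0.2293, 0.1156]
tcp_rot: [[0.977, -0.213, 0.001], [-0.213, -0.977, -0.0], [0.001, 0.0, -1.0]]
wrist_force: [0.0, -1.4, -0.5]
opening: 0.636
[ 0.51140601 -0.22933774  0.11563631] -12.286632284153042 [ 6.31489103e-04 -2.91718447e-04 -9.99999758e-01] [ 0.04376396 -1.39742639 -0.48864493]
```

View pics/top1.png

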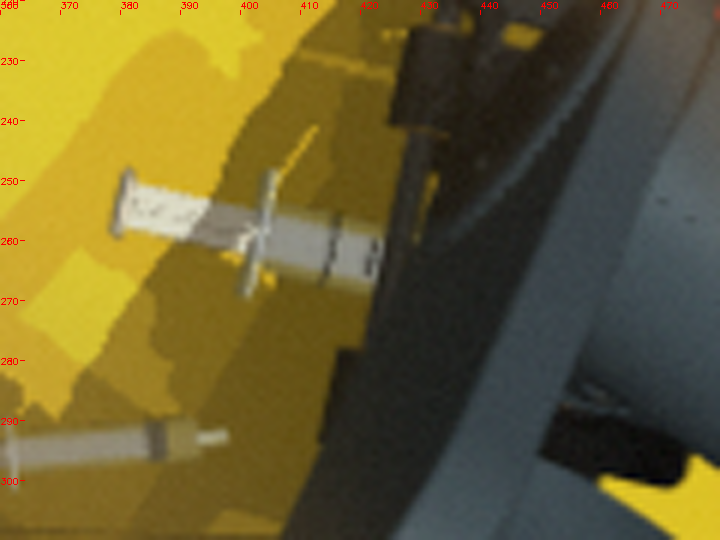

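View pics/scene1.png

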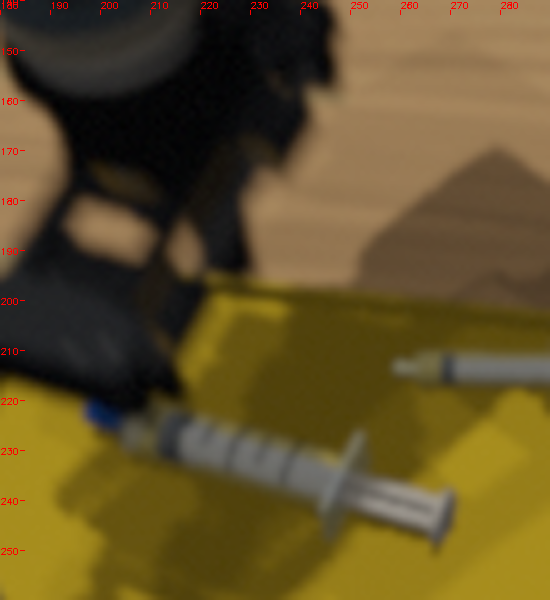

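The gripper is above the barrel, and the syringe is undisturbed with its flange at top (402,259). Descending now.

```bash
python3 -m creep '{"offset":[[-0.1,-0.15,-3],[-0.1,-0.15,-6],[-0.1,-0.15,-8],[-0.1,-0.15,-9],[-0.1,-0.15,-9.4],[-0.1,-0.15,-9.4],[-0.1,-0.15,-9.4],[-0.1,-0.15,-9.4]],"rotation":[[0,0,0],[0,0,0],[0,0,0],[0,0,0],[0,0,0],[0,0,0],[0,0,0],[0,0,0]],"jaw":[5.5,5.5,5.5,5.5,5.5,5.5,5.5,5.5]}' 40
```

```text
time_s: 1.87
ee_pos: [0.5101, -0.2335, 0.0239]
tcp_rot: [[0.977, -0.214, 0.002], [-0.214, -0.977, -0.002], [0.003, 0.001, -1.0]]
wrist_force: [0.8, -0.4, -0.5]
opening: 0.636
```

```bash
python3 -m creep '{"offset":[[0.05,0.2,-0.3],[0.05,0.2,-0.3],[0.05,0.2,-0.3],[0.05,0.2,-0.3],[0.05,0.2,-0.3]],"rotation":[[0,0,0],[0,0,0],[0,0,0],[0,0,0],[0,0,0]],"jaw":[5.5,5.5,5.5,5.5,5.5]}' 40
```

```text
time_s: 2.28
ee_pos: [0.5099, -0.2307, 0.0198]
tcp_rot: [[0.977, -0.214, 0.0], [-0.214, -0.977, -0.0], [0.0, 0.0, -1.0]]
wrist_force: [0.9, -0.2, -0.3]
opening: 0.632
```

```bash
python3 -m creep '{"offset":[[0,0,0],[0,0,0],[0,0,0],[0,0,0],[0,0,0],[0,0,0],[0,0,0],[0,0,0]],"rotation":[[0,0,0],[0,0,0],[0,0,0],[0,0,0],[0,0,0],[0,0,0],[0,0,0],[0,0,0]],"jaw":[4,3,2,2,2,2,2,2]}' 40
python3 -m creep '{"offset":[[0,0,0.5],[0,0,2],[0,0,4],[0,0,7],[0,0,10],[0,0,12],[0,0,12],[0,0,12],[0,0,12]],"rotation":[[0,0,0],[0,0,0],[0,0,0],[0,0,0],[0,0,0],[0,0,0],[0,0,0],[0,0,0],[0,0,0]],"jaw":[2,2,2,2,2,2,2,2,2]}' 40
python3 - <<'E'
from h import *
s=read_state();print(s['ee_pos'],s['opening'],s['wrist_force'])
crop(grab_frame("scene"),180,120,130,110,6,"scene2.png");crop(grab_frame("top"),360,210,130,90,6,"top2.png")
E
```

```text
time_s: 2.95
ee_pos: [0.5098, -0.2307, 0.0195]
tcp_rot: [[0.977, -0.214, 0.0], [-0.214, -0.977, -0.0], [0.0, 0.0, -1.0]]
wrist_force: [0.7, -0.6, -1.4]
opening: 0.274
time_s: 3.7
ee_pos: [0.509, -0.2302, 0.1389]
tcp_rot: [[0.977, -0.214, -0.001], [-0.214, -0.977, 0.001], [-0.002, -0.001, -1.0]]
wrist_force: [-0.4, 0.4, -1.3]
opening: 0.275
[ 0.50901832 -0.23016016  0.13894966] 0.2749363969056291 [-0.42540269  0.44847859 -1.27082834]
```

View pics/scene2.png

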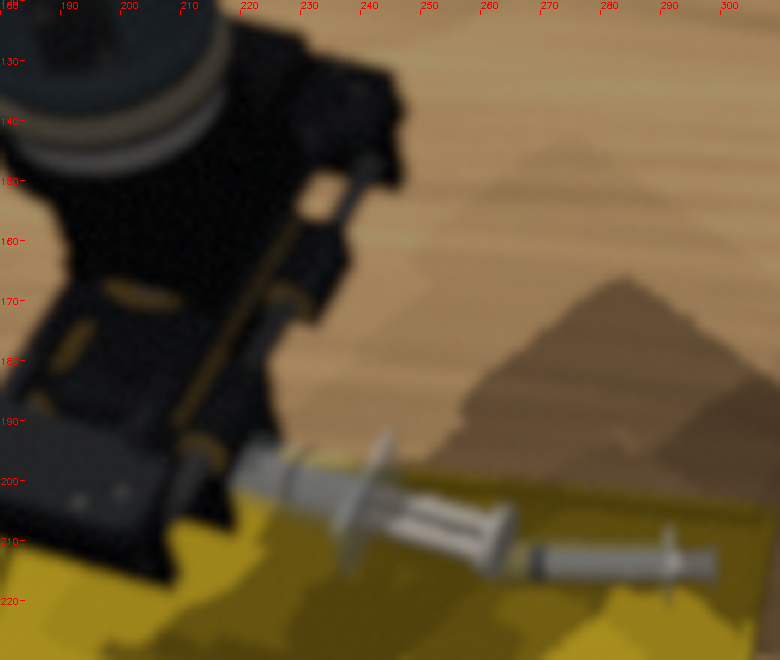

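View pics/top2.png

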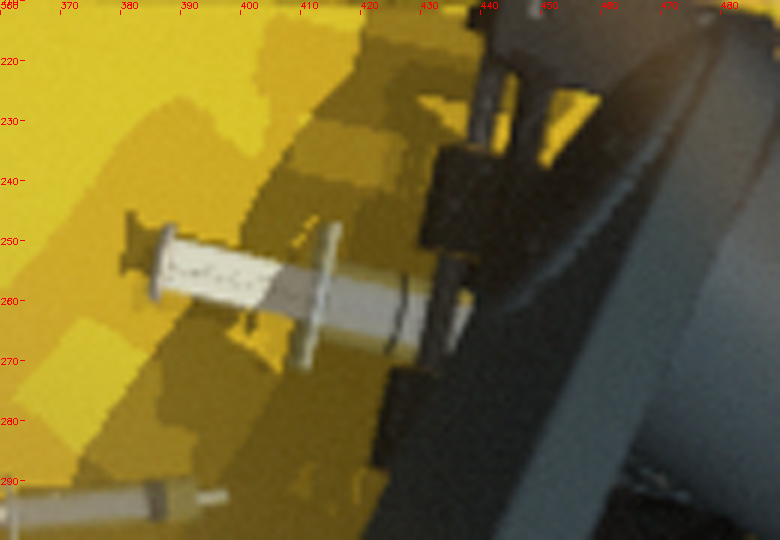

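The syringe is held, with an opening of 24 mm. The top view shows the flange at (413,259) and the thumb rest at (387,253.5). The scene view shows them at (241,203.5) and (263,210). Next I'll triangulate to get the syringe's offset in the hand and check it is level.

```bash
python3 - <<'E'
from h import *
f=lambda X,Y,x,y:(x+(X+.5)/6-.5,y+(Y+.5)/6-.5)
F=tri(f(367,502,180,120),f(320,297,360,210)); T=tri(f(500,540,180,120),f(163,263,360,210))
s=read_state()['ee_pos']; u=np.array([np.cos(np.radians(77.7)),np.sin(np.radians(77.7)),0])
print("F",F,"T",T,"TF",np.linalg.norm(T-F),"slope",np.degrees(np.arcsin((T-F)[2]/np.linalg.norm(T-F))))
print("F along",(F-s)@u,"lat",np.cross(u,F-s)[2],"dz",F[2]-s[2])
E
```

```text
F [ 0.51955954 -0.1808283   0.13605415] T [ 0.52913921 -0.13482245  0.13512514] TF 0.047001828313870495 slope -1.1325421825161246
F along 0.05033615586517674 lat -0.00011398298536508325 dz -0.0020309048367794236
```

The syringe is level in the hand to about 1°, within what I can measure. I'll refine the holder pose from its screws, using top-crop points (163,67), (722,250), (634,523), (75,341) and the matching points in the scene crop.

```bash
python3 - <<'E'
from h import *
t=lambda X,Y,x,y:(x+(X+.5)/8-.5,y+(Y+.5)/8-.5)
A=[(163,67),(722,250),(634,523),(75,341)];B=[(140,60),(676,248),(605,474),(50,272)]
PT=[];PS=[]
for a,b in zip(A,B):
    a=t(*a,160,222);b=t(*b,385,222)
    PT.append(px2w("top",a,.012));PS.append(px2w("scene",b,.012));print(PT[-1],PS[-1],tri(b,a))
for P,s in((np.array(PT),1),(np.array(PS),-1)):
    c=P.mean(0);d=(P[0]+P[3]-P[1]-P[2]); 
    print(c,np.degrees(np.arctan2(*(s*d)[[1,0]])))
E
python3 - <<'E'
from h import *
t=cv2.imread("pics/top0.png")[:,:,::-1]
crop(t,165,230,50,40,16,"t_posts.png")
s=cv2.imread("pics/scene0.png")[:,:,::-1]
crop(s,430,235,48,45,16,"s_posts.png")
E
```

```text
[0.57410436 0.27407045 0.012     ] [0.45969056 0.14936821 0.012     ] [0.57293319 0.17064515 0.2043711 ]
[0.52879021 0.12895265 0.012     ] [0.5037458  0.29494359 0.012     ] [0.54359739 0.19454164 0.08751119]
[0.45909245 0.15024487 0.012     ] [0.57477893 0.27342271 0.012     ] [ 0.45911654  0.25468561 -0.18654698]
[0.5035501  0.29516744 0.012     ] [0.53026783 0.12740906 0.012     ] [0.53150931 0.19450756 0.08123695]
[0.51638428 0.21210885 0.012     ] 72.80192812809445
[0.51712078 0.21128589 0.012     ] 73.10452963068059
```

View pics/t_posts.png

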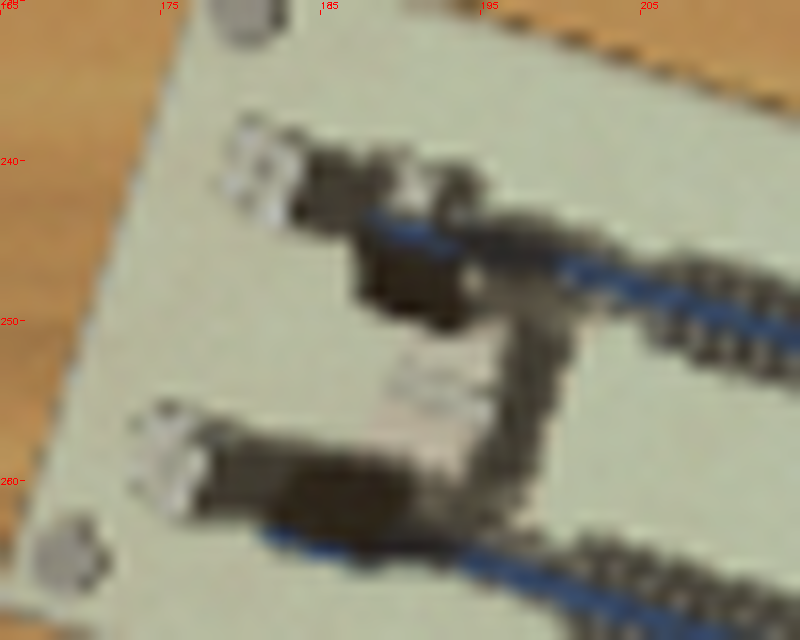

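View pics/s_posts.png

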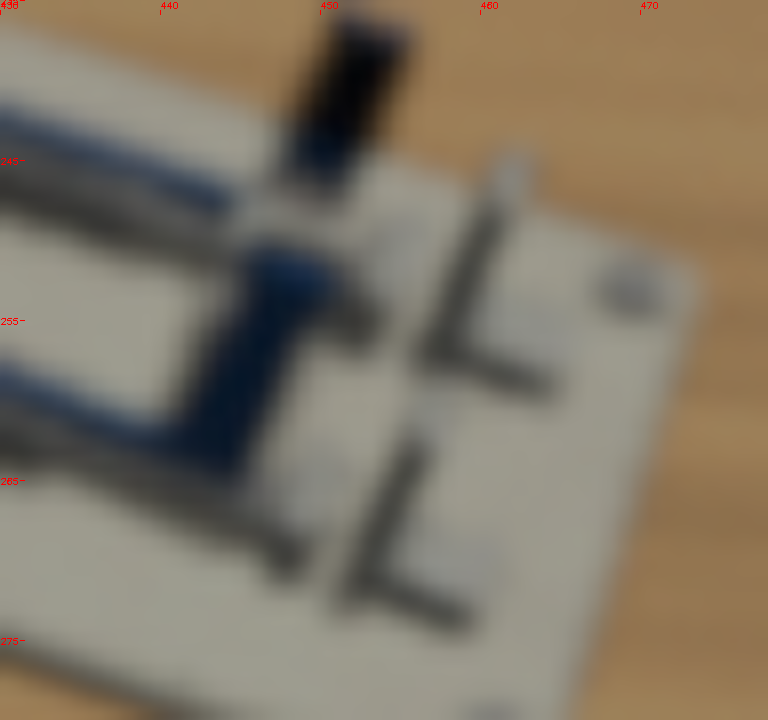

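Both cameras agree to within 0.8 mm from the screws: the holder is at (0.5168, 0.2117), yaw 73.0°. Carrying the syringe over it at height.

```bash
python3 -m creep '{"offset":[[0,1,0],[0.1,4,0],[0.1,7.5,0],[0.2,11,0],[0.2,14.5,0],[0.3,18,0],[0.4,21.5,0],[0.5,25,0],[0.6,28.5,0],[0.6,32,0],[0.7,35.5,0],[0.8,38.5,0],[0.8,41.5,0],[0.8,43.5,0],[0.8,44.3,0],[0.8,44.3,0],[0.8,44.3,0],[0.8,44.3,0]],"rotation":[[0,0,0],[0,0,-0.5],[0,0,-1],[0,0,-1.5],[0,0,-2],[0,0,-2.5],[0,0,-3],[0,0,-3.5],[0,0,-4],[0,0,-4.7],[0,0,-4.7],[0,0,-4.7],[0,0,-4.7],[0,0,-4.7],[0,0,-4.7],[0,0,-4.7],[0,0,-4.7],[0,0,-4.7]],"jaw":[2,2,2,2,2,2,2,2,2,2,2,2,2,2,2,2,2,2]}' 40
python3 - <<'E'
from h import *
s=read_state();R=s['tcp_rot'];print(s['ee_pos'],np.degrees(np.arctan2(R[1,0],R[0,0])),R[:,2],s['wrist_force'])
t=lambda X,Y,x,y:(x+(X+.5)/16-.5,y+(Y+.5)/16-.5)
a=px2w("top",t(268,170,165,230),.052);b=px2w("top",t(172,462,165,230),.052)
u=np.array([np.cos(np.radians(73)),np.sin(np.radians(73)),0]);v=np.array([-u[1],u[0],0]);c=np.array([.5168,.2117,0])
for p in(a,b):print("post",(p-c)@u,(p-c)@v)
a=px2w("scene",t(515,175,430,235),.052);b=px2w("scene",t(432,405,430,235),.052)
for p in(a,b):print("post scene",(p-c)@u,(p-c)@v)
crop(grab_frame("scene"),370,160,130,110,6,"scene3.png");crop(grab_frame("top"),150,200,130,100,6,"top3.png")
E
```

```text
time_s: 5.3
ee_pos: [0.5174, 0.2112, 0.1391]
tcp_rot: [[0.956, -0.294, -0.001], [-0.294, -0.956, -0.001], [-0.001, 0.001, -1.0]]
wrist_force: [0.1, -0.3, -0.2]
opening: 0.273
[0.51738951 0.21118551 0.1391047 ] -17.09740654928694 [-1.32297040e-03 -6.78881223e-04 -9.99998894e-01] [ 0.12075021 -0.26920933 -0.17558244]
post 0.05552536919180847 -0.01954470727240639
post 0.05556815622269261 0.01822315231327924
post scene 0.05378822680474185 0.01979506946205978
post scene 0.05291904396158312 -0.017940655593063057
```

View pics/scene3.png

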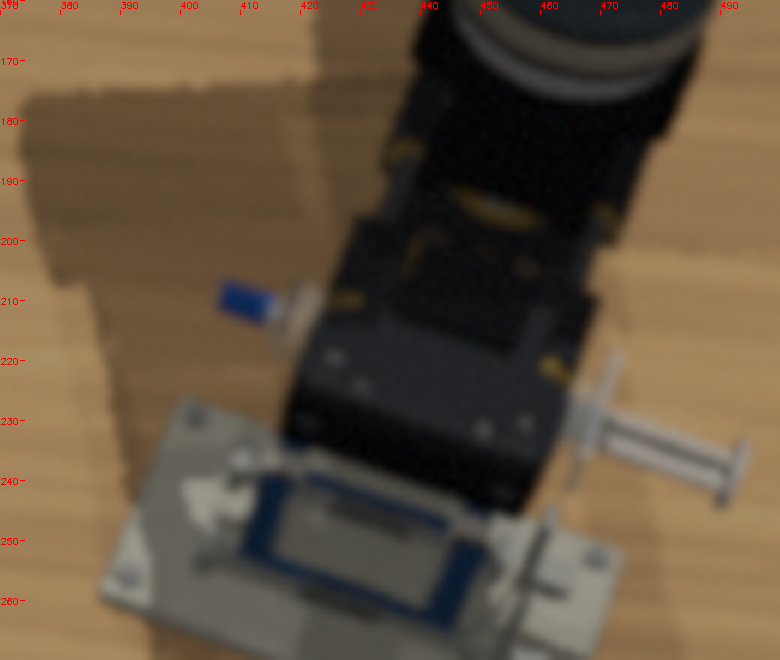

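View pics/top3.png

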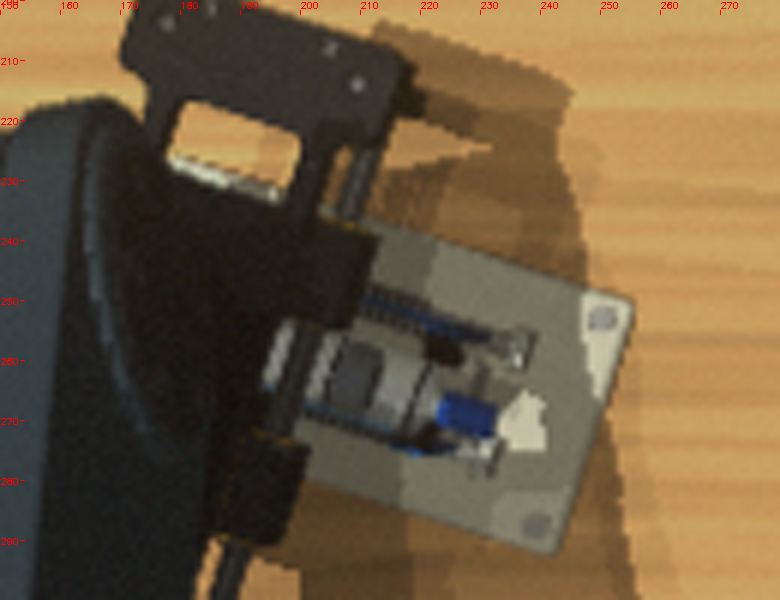

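The syringe hangs over the holder, with the flange at about scene (467,230) and the cap at about top (227,269). The posts read about 2–4 mm nearer than nominal, so I'm keeping a small bias towards the nozzle. Next I'll lower to just above the guides and compare the flange with the posts.

```bash
python3 -m creep '{"offset":[[0,0,-1],[-0.07,0.02,-2.5],[-0.07,0.02,-4],[-0.07,0.02,-4.6],[-0.07,0.02,-4.6],[-0.07,0.02,-4.6],[-0.07,0.02,-4.6]],"rotation":[[0,0,0],[0,0,0],[0,0,0],[0,0,0],[0,0,0],[0,0,0],[0,0,0]],"jaw":[2,2,2,2,2,2,2]}' 40
python3 - <<'E'
from h import *
s=read_state();R=s['tcp_rot'];print(s['ee_pos'],np.degrees(np.arctan2(R[1,0],R[0,0])),R[:,2],s['wrist_force'])
a=grab_frame("scene");b=grab_frame("top");cv2.imwrite("pics/scene4f.png",a[:,:,::-1]);cv2.imwrite("pics/top4f.png",b[:,:,::-1])
crop(a,390,200,100,75,8,"scene4.png");crop(b,150,200,100,75,8,"top4.png")
E
```

```text
time_s: 5.98
ee_pos: [0.5176, 0.2124, 0.0939]
tcp_rot: [[0.956, -0.294, 0.001], [-0.294, -0.956, 0.0], [0.001, -0.001, -1.0]]
wrist_force: [0.0, 0.5, -0.4]
opening: 0.277
[0.51764316 0.21237653 0.09394807] -17.07116991217044 [ 9.96906583e-04  2.24154121e-04 -9.99999478e-01] [ 0.00647964  0.49781725 -0.42293768]
```

View pics/scene4.png

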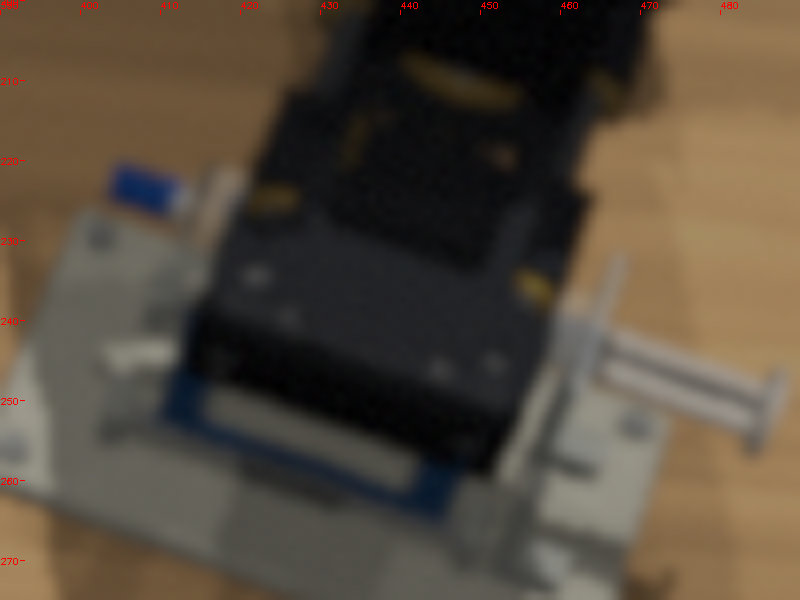

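View pics/top4.png

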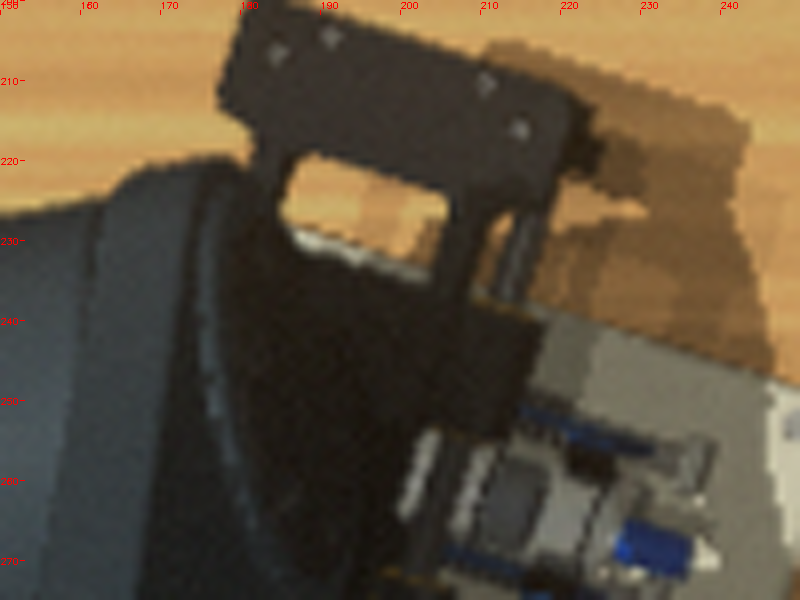

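```bash
python3 - <<'E'
from h import *
t=lambda X,Y,x,y:(x+(X+.5)/8-.5,y+(Y+.5)/8-.5)
u=np.array([np.cos(np.radians(73)),np.sin(np.radians(73)),0]);v=np.array([-u[1],u[0],0]);c=np.array([.5168,.2117,0])
z=.0909
for n,p,o in(("scene",(114,181),(390,200)),("top",(693,556),(150,200)),("scene",(768,412),(390,200)),("scene",(597,337),(390,200))):
    p=px2w(n,t(*p,*o),z); print(n,(p-c)@u,(p-c)@v)
# predicted pixels for post top front corners, flange seat
for n,o in(("scene",(390,200)),("top",(150,200))):
    for nm,P in(("post+ front top",c+.055*u+.014*v+[0,0,.052]),("post+ fo",c+.055*u+.024*v+[0,0,.052]),("post- ",c+.055*u-.014*v+[0,0,.052]),("post-o ",c+.055*u-.024*v+[0,0,.052]),("post+ back",c+.06*u+.024*v+[0,0,.052]),("jaw lip top +",c+.034*u+.02*v+[0,0,.074])):
        q=w2px(n,P)[0]; print(n,nm,q,(q-o)*8)
E
python3 - <<'E'
from h import *
a=cv2.imread("pics/scene4f.png")[:,:,::-1]
crop(a,440,225,45,45,16,"scene4b.png")
E
```

```text
scene -0.07167243234005118 -0.0007547387845226156
top -0.0723764973840403 -0.0014665187320182834
scene 0.0981572221193748 -0.0011746685717344675
scene 0.05346762334269558 0.003025976290680379
scene post+ front top [461.56506566 247.86364876] [572.52052528 382.9091901 ]
scene post+ fo [462.80186635 244.08288065] [582.4149308  352.66304522]
scene post-  [458.02540878 258.65421722] [544.20327023 469.23373779]
scene post-o  [456.73329026 262.58230881] [533.86632205 500.65847051]
scene post+ back [465.12959342 244.90303484] [601.03674733 359.22427876]
scene jaw lip top + [455.00945483 236.3963336 ] [520.07563863 291.17066877]
top post+ front top [176.22113386 256.45024195] [209.76907091 451.60193558]
top post+ fo [174.63651758 261.29045109] [197.09214061 490.32360873]
top post-  [180.65427092 242.91428666] [245.23416738 343.31429332]
top post-o  [182.23614706 238.0860539 ] [257.88917645 304.68843117]
top post+ back [172.25405133 260.51790099] [178.03241065 484.14320789]
top jaw lip top + [182.08335524 262.67377392] [256.6668419  501.39019139]
```

View pics/scene4b.png

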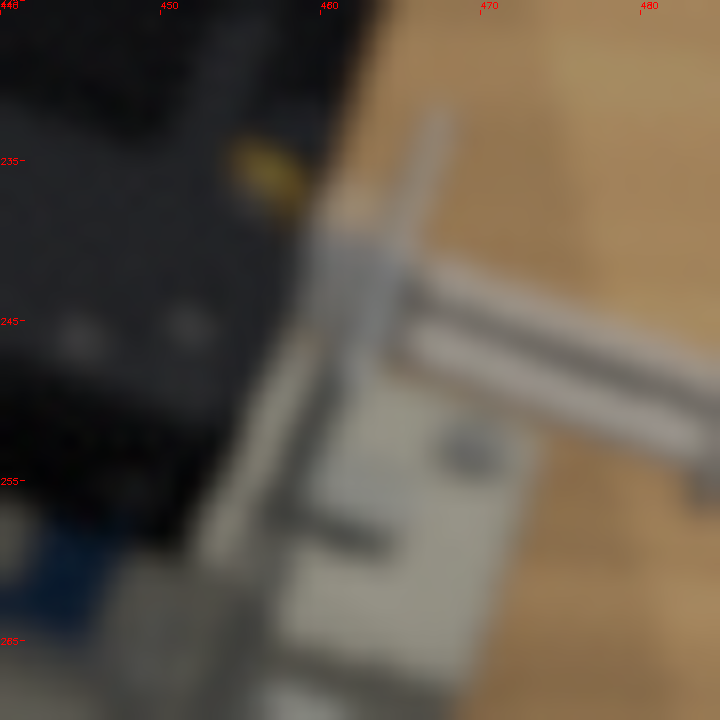

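```bash
python3 - <<'E'
from h import *
t=lambda X,Y,x,y:(x+(X+.5)/8-.5,y+(Y+.5)/8-.5)
u=np.array([np.cos(np.radians(73)),np.sin(np.radians(73)),0]);v=np.array([-u[1],u[0],0]);c=np.array([.5168,.2117,0])
for z in(.061,.068,.074):
    for p in((245,200),(515,290),(210,312),(480,398)):
        q=px2w("top",t(*p,160,222),z)-c; print(z,"top",np.round([q@u,q@v],4))
    for p in((293,28),(545,118)):
        q=px2w("scene",t(*p,385,222),z)-c; print(z,"scene",np.round([q@u,q@v],4))
E
```

```text
0.061 top [ 0.0322 -0.0134]
0.061 top [-0.0378 -0.0127]
0.061 top [0.0319 0.0151]
0.061 top [-0.0378  0.0148]
0.061 scene [-0.0385  0.0282]
0.061 scene [0.0301 0.0276]
0.068 top [ 0.0304 -0.0139]
0.068 top [-0.0392 -0.0132]
0.068 top [0.03   0.0145]
0.068 top [-0.0392  0.0142]
0.068 scene [-0.0382  0.0232]
0.068 scene [0.0298 0.0226]
0.074 top [ 0.0287 -0.0142]
0.074 top [-0.0404 -0.0135]
0.074 top [0.0284 0.0139]
0.074 top [-0.0404  0.0136]
0.074 scene [-0.0379  0.0189]
0.074 scene [0.0296 0.0183]
```

The flange in the scene view is at about (464,242), close above the posts. The elevated holder features read 2–3 mm towards the nozzle, so I'll shift -3 mm along and +0.8 mm laterally, then descend partway.

```bash
python3 -m creep '{"offset":[[-0.1,-0.15,0],[-0.17,-0.27,0],[-0.17,-0.27,-0.4],[-0.17,-0.27,-0.9],[-0.17,-0.27,-1.4],[-0.17,-0.27,-1.8],[-0.17,-0.27,-1.8],[-0.17,-0.27,-1.8]],"rotation":[[0,0,0],[0,0,0],[0,0,0],[0,0,0],[0,0,0],[0,0,0],[0,0,0],[0,0,0]],"jaw":[2,2,2,2,2,2,2,2]}' 45
python3 - <<'E'
from h import *
s=read_state();u=np.array([np.cos(np.radians(73)),np.sin(np.radians(73)),0]);v=np.array([-u[1],u[0],0]);c=np.array([.5168,.2117,0])
e=s['ee_pos'];print(e,(e-c)@u,(e-c)@v,s['wrist_force'],s['torque'])
a=grab_frame("scene");b=grab_frame("top");cv2.imwrite("pics/scene5f.png",a[:,:,::-1])
crop(a,435,220,50,45,16,"scene5.png")
crop(b,190,240,60,45,12,"top5.png")
E
```

```text
time_s: 6.75
ee_pos: [0.5153, 0.2098, 0.075]
tcp_rot: [[0.956, -0.293, -0.001], [-0.293, -0.956, -0.0], [-0.001, 0.0, -1.0]]
wrist_force: [0.1, 0.5, 0.0]
opening: 0.273
[0.51528624 0.20976633 0.07504208] -0.002291761305957546 0.0008822650374549163 [0.10774658 0.47315268 0.01036748] [-0.04374715 -0.0982262   0.06370195]
```

View pics/scene5.png

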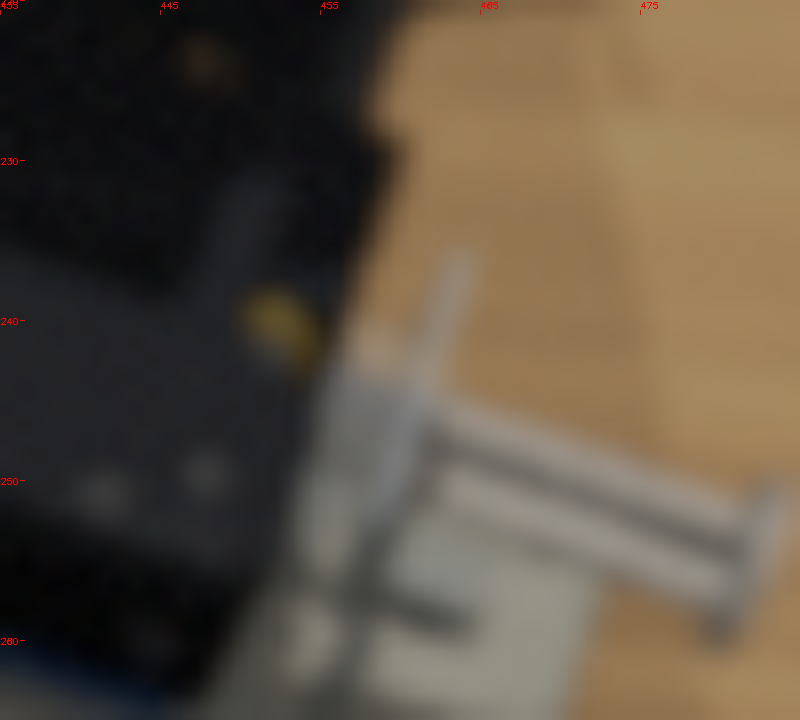

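View pics/top5.png

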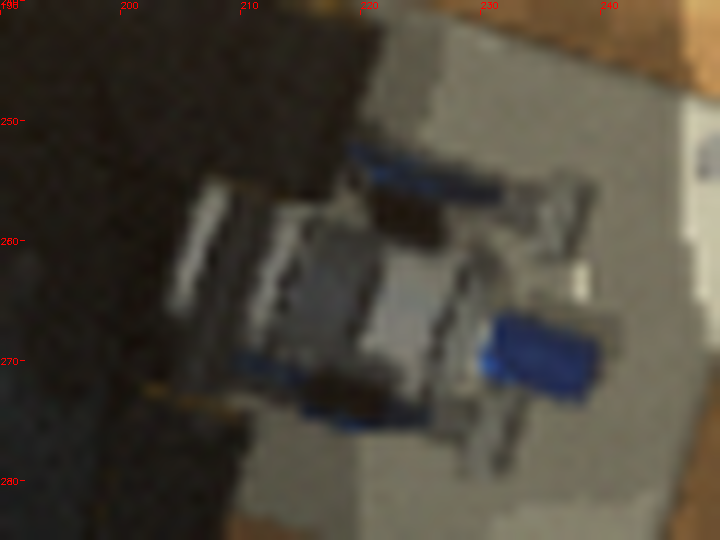

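There's no contact force, and the barrel is centred between the jaw pads in the top view (pad midpoint and barrel axis coincide near (221,265)). Continuing down in steps.

```bash
python3 -m creep '{"offset":[[0,0,-0.3],[0,0,-0.6],[0,0,-0.9],[0,0,-0.9]],"rotation":[[0,0,0],[0,0,0],[0,0,0],[0,0,0]],"jaw":[2,2,2,2]}' 45
python3 - <<'E'
from h import *
s=read_state();print(s['ee_pos'],s['wrist_force'],s['torque'])
E
python3 -m creep '{"offset":[[0,0,-0.2],[0,0,-0.4],[0,0,-0.5],[0,0,-0.5]],"rotation":[[0,0,0],[0,0,0],[0,0,0],[0,0,0]],"jaw":[2,2,2,2]}' 45
python3 - <<'E'
from h import *
s=read_state();print(s['ee_pos'],s['wrist_force'],s['torque'])
a=grab_frame("scene");crop(a,435,220,50,45,16,"scene6.png")
E
```

```text
time_s: 7.18
ee_pos: [0.5162, 0.2102, 0.0672]
tcp_rot: [[0.956, -0.293, 0.002], [-0.293, -0.956, 0.001], [0.002, -0.001, -1.0]]
wrist_force: [0.9, -0.7, 3.3]
opening: 0.276
[0.51621422 0.21015644 0.06722977] [ 0.92233851 -0.70625069  3.29592978] [ 0.14880906 -0.12801937  0.01943676]
time_s: 7.52
ee_pos: [0.5153, 0.2099, 0.0612]
tcp_rot: [[0.956, -0.293, -0.0], [-0.293, -0.956, 0.0], [-0.0, -0.0, -1.0]]
wrist_force: [0.8, 0.8, 0.3]
opening: 0.271
[0.5152856  0.20992933 0.06116918] [0.80123009 0.81383872 0.25041032] [ 0.13976622 -0.1782125   0.02212694]
```

View pics/scene6.png

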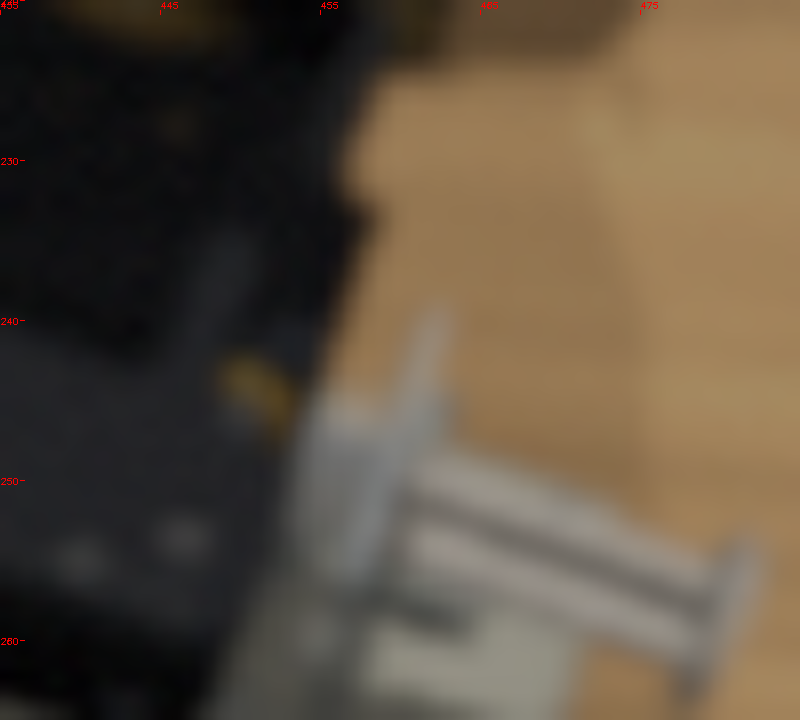

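The force peaked and then fell, so the barrel has passed the lips. The flange is down in front of the posts, with the post edge just behind the ear near (462,246). Pressing the last 6 mm.

```bash
python3 -m creep '{"offset":[[0,0,-0.3],[0,0,-0.6],[0,0,-0.65],[0,0,-0.65],[0,0,-0.65]],"rotation":[[0,0,0],[0,0,0],[0,0,0],[0,0,0],[0,0,0]],"jaw":[2,2,2,2,2]}' 45
python3 - <<'E'
from h import *
s=read_state();print(s['ee_pos'],s['wrist_force'],s['torque'])
a=grab_frame("scene");crop(a,435,220,50,45,16,"scene7.png");crop(grab_frame("top"),190,240,60,45,12,"top7.png")
E
```

```text
time_s: 7.98
ee_pos: [0.5153, 0.2096, 0.0549]
tcp_rot: [[0.956, -0.293, -0.0], [-0.293, -0.956, -0.0], [-0.0, 0.0, -1.0]]
wrist_force: [0.8, -0.7, 1.5]
opening: 0.272
[0.51533844 0.20961534 0.05488584] [ 0.84600899 -0.73953941  1.47963734] [-0.14705224 -0.10279829  0.01120916]
```

View pics/scene7.png

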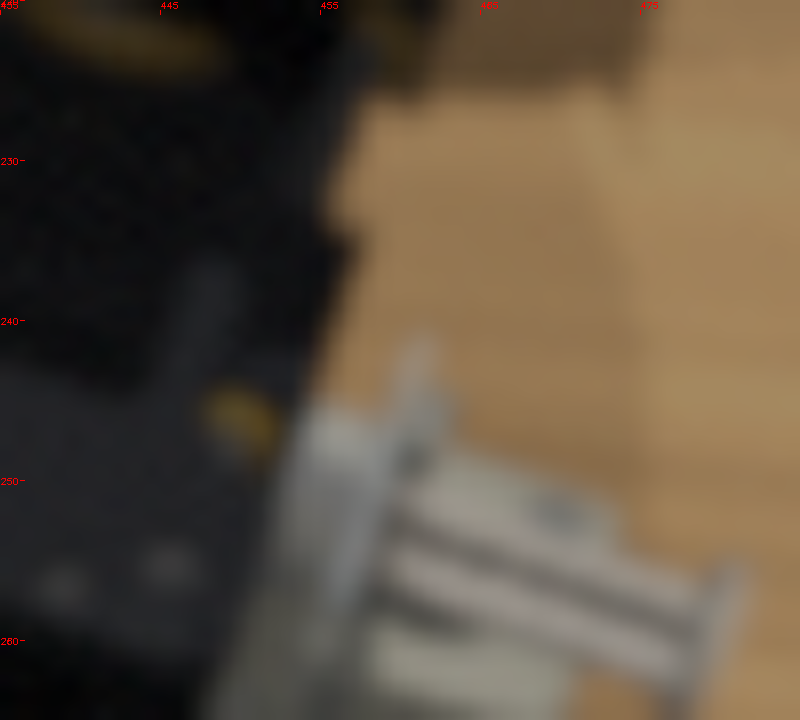

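View pics/top7.png

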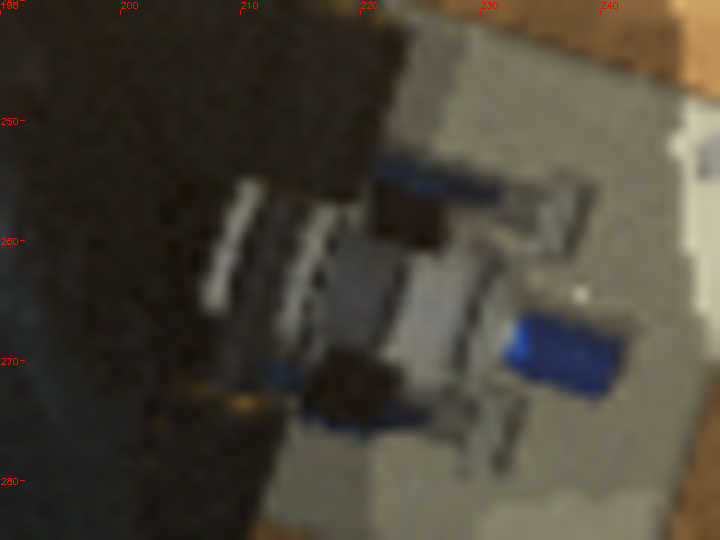

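The jaw pads now overlap the barrel at top (224,258) and (219,272), and the flange ear stands just in front of the post at scene (461,244). I'll press slightly further to confirm it has bottomed.

```bash
python3 -m creep '{"offset":[[0,0,-0.1],[0,0,-0.2],[0,0,-0.2],[0,0,-0.2]],"rotation":[[0,0,0],[0,0,0],[0,0,0],[0,0,0]],"jaw":[2,2,2,2]}' 45
python3 - <<'E'
from h import *
s=read_state();print(s['ee_pos'],s['wrist_force'],s['torque'])
E
```

```text
time_s: 8.42
ee_pos: [0.5154, 0.2096, 0.0547]
tcp_rot: [[0.956, -0.293, 0.001], [-0.293, -0.956, -0.0], [0.001, 0.0, -1.0]]
wrist_force: [-2.2, -1.2, 13.0]
opening: 0.273
[0.51542018 0.20961197 0.05470768] [-2.24535647 -1.24723489 13.0439415 ] [-0.2758514   0.42528552  0.05167484]
```

It has bottomed: 13 N upward with no more travel. I'll relieve the press and slide along the draw direction to feel for the posts.

```bash
python3 -m creep '{"offset":[[0,0,0.1],[0.02,0.07,0.15],[0.04,0.14,0.15],[0.04,0.14,0.15]],"rotation":[[0,0,0],[0,0,0],[0,0,0],[0,0,0]],"jaw":[2,2,2,2]}' 45
cat > st.py <<'E'
from h import *
s=read_state();u=np.array([np.cos(np.radians(73)),np.sin(np.radians(73)),0]);v=np.array([-u[1],u[0],0]);c=np.array([.5168,.2117,0])
e=s['ee_pos'];f=s['wrist_force'];R=s['tcp_rot'];print("t",s['time_s'],"pos",e.round(4),"along %.4f lat %.4f"%((e-c)@u,(e-c)@v),"F u %.1f v %.1f z %.1f"%(f@u,f@v,f[2]),"yaw %.2f"%np.degrees(np.arctan2(R[1,0],R[0,0])),"open",s['opening']*87)
E
python3 st.py; python3 -m creep '{"offset":[[0.02,0.05,0],[0.03,0.1,0],[0.03,0.1,0],[0.03,0.1,0]],"rotation":[[0,0,0],[0,0,0],[0,0,0],[0,0,0]],"jaw":[2,2,2,2]}' 45; python3 st.py
```

```text
time_s: 8.75
ee_pos: [0.5155, 0.2097, 0.0548]
tcp_rot: [[0.956, -0.292, -0.001], [-0.292, -0.956, -0.003], [-0.0, 0.003, -1.0]]
wrist_force: [-0.8, -6.7, 8.0]
opening: 0.275
t 8.75 pos [0.5155 0.2097 0.0548] along -0.0023 lat 0.0007 F u -6.7 v -1.2 z 8.0 yaw -16.97 open 23.894889279911997
time_s: 9.08
ee_pos: [0.5156, 0.21, 0.0548]
tcp_rot: [[0.957, -0.292, -0.002], [-0.292, -0.957, -0.004], [-0.001, 0.004, -1.0]]
wrist_force: [-0.8, -9.4, 8.3]
opening: 0.276
t 9.0833 pos [0.5156 0.21   0.0548] along -0.0020 lat 0.0007 F u -9.2 v -2.0 z 8.3 yaw -16.95 open 23.978876331070897
```

```bash
python3 -m creep '{"offset":[[0,0,0.1],[0,0,0.15],[0.03,0.1,0.15],[0.03,0.1,0.15],[0.03,0.1,0.15]],"rotation":[[0,0,0],[0,0,0],[0,0,0],[0,0,0],[0,0,0]],"jaw":[2,2,2,2,2]}' 45; python3 st.py
python3 - <<'E'
from h import *
a=grab_frame("scene");crop(a,435,220,50,45,16,"scene8.png")
E
```

```text
time_s: 9.5
ee_pos: [0.5155, 0.2105, 0.055]
tcp_rot: [[0.957, -0.291, -0.003], [-0.291, -0.957, -0.004], [-0.002, 0.005, -1.0]]
wrist_force: [2.1, -10.0, -0.5]
opening: 0.275
t 9.5 pos [0.5155 0.2105 0.055 ] along -0.0015 lat 0.0009 F u -8.9 v -4.9 z -0.5 yaw -16.95 open 23.938842827661034
```

View pics/scene8.png

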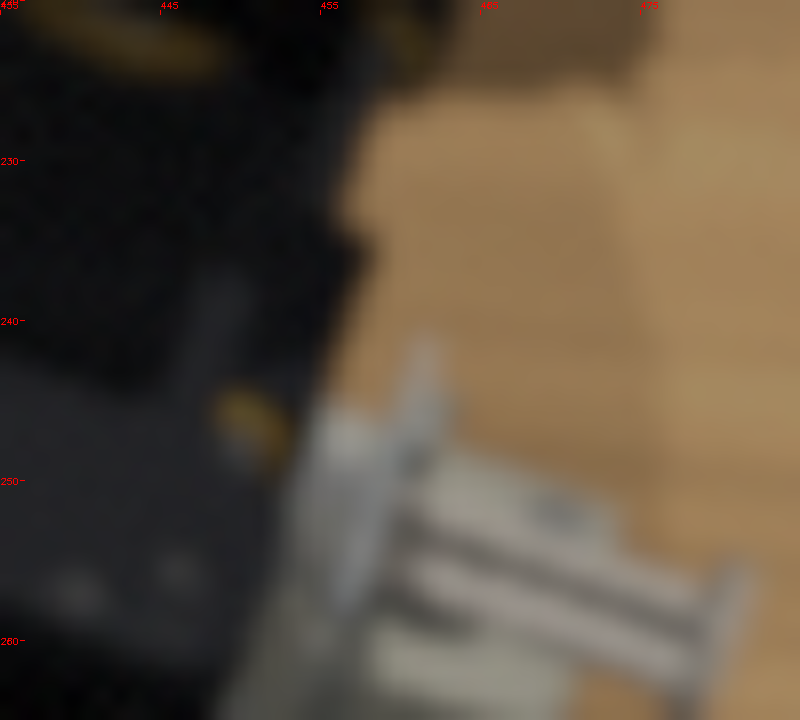

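The jaws' friction, about 9 N, holds the barrel, and the flange sits just in front of the posts. The draw will take it the last millimetre or so. I'll release and rise.

```bash
python3 -m creep '{"offset":[[0,0,0],[0,0,0],[0,0,0],[0,0,0],[0,0,0]],"rotation":[[0,0,0],[0,0,0],[0,0,0],[0,0,0],[0,0,0]],"jaw":[2.6,3.2,3.6,3.6,3.6]}' 45; python3 st.py
python3 -m creep '{"offset":[[0,0,1],[0,0,3],[0,0,5],[0,0,6],[0,0,6],[0,0,6]],"rotation":[[0,0,0],[0,0,0],[0,0,0],[0,0,0],[0,0,0],[0,0,0]],"jaw":[3.6,3.6,3.6,3.6,3.6,3.6]}' 45; python3 st.py
python3 - <<'E'
from h import *
a=grab_frame("scene");b=grab_frame("top");cv2.imwrite("pics/scene9f.png",a[:,:,::-1]);cv2.imwrite("pics/top9f.png",b[:,:,::-1])
crop(a,390,200,100,75,8,"scene9.png");crop(b,150,220,100,75,8,"top9.png")
E
```

```text
time_s: 9.97
ee_pos: [0.5162, 0.2136, 0.0558]
tcp_rot: [[0.956, -0.293, -0.0], [-0.293, -0.956, 0.0], [-0.0, -0.0, -1.0]]
wrist_force: [0.9, 0.7, -0.2]
opening: 0.402
t 9.9667 pos [0.5162 0.2136 0.0558] along 0.0016 lat 0.0011 F u 0.9 v -0.7 z -0.2 yaw -17.03 open 34.99107871791126
time_s: 10.47
ee_pos: [0.5166, 0.2134, 0.1168]
tcp_rot: [[0.956, -0.293, 0.002], [-0.293, -0.956, 0.0], [0.001, -0.001, -1.0]]
wrist_force: [0.2, -0.0, 0.2]
opening: 0.417
t 10.4667 pos [0.5166 0.2134 0.1168] along 0.0016 lat 0.0007 F u 0.0 v -0.2 z 0.2 yaw -17.03 open 36.269131552170286
```

View pics/scene9.png

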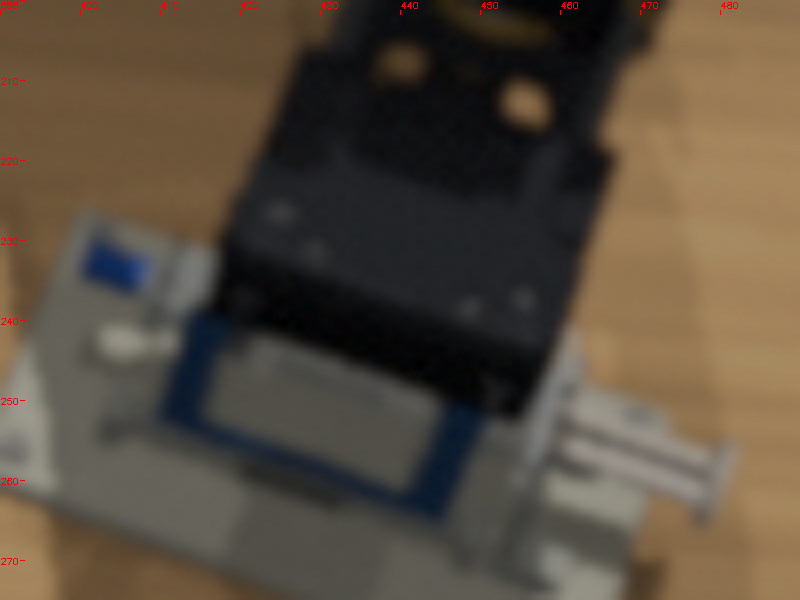

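View pics/top9.png

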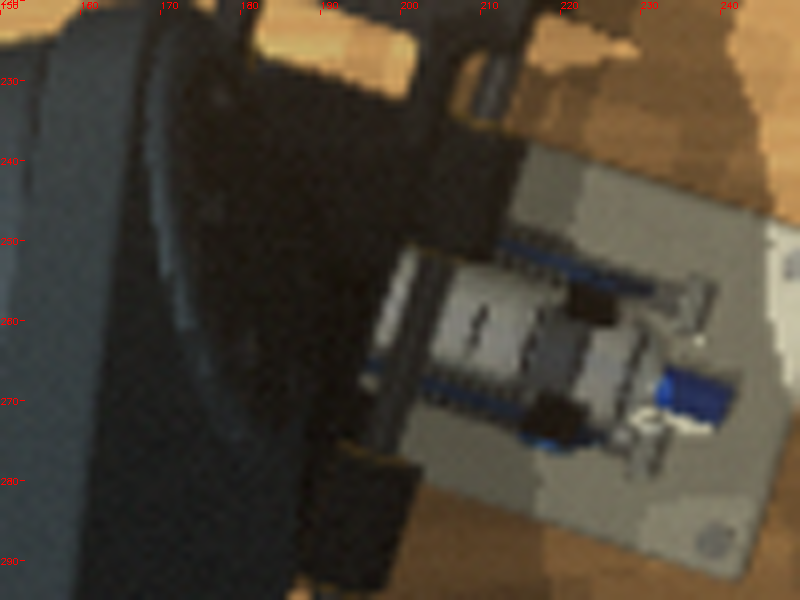

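It's seated and stays put, with both jaw pads over the barrel at top (223,258) and (219,272). Hovering over the rod now.

```bash
python3 -m creep '{"offset":[[0.6,1.9,0],[1.2,3.8,0],[1.8,5.8,0],[2.3,7.7,0],[2.35,7.7,0],[2.35,7.7,0],[2.35,7.7,0]],"rotation":[[0,0,0],[0,0,0],[0,0,0],[0,0,0],[0,0,0],[0,0,0],[0,0,0]],"jaw":[3.6,3.6,3.6,3.6,3.6,3.6,3.6]}' 30; python3 st.py
python3 - <<'E'
from h import *
a=grab_frame("scene");b=grab_frame("top");cv2.imwrite("pics/scene10f.png",a[:,:,::-1]);cv2.imwrite("pics/top10f.png",b[:,:,::-1])
crop(a,390,205,100,75,8,"scene10.png");crop(b,160,220,90,70,8,"top10.png")
E
```

```text
time_s: 11.15
ee_pos: [0.5387, 0.2895, 0.1149]
tcp_rot: [[0.956, -0.293, -0.003], [-0.293, -0.956, -0.001], [-0.002, 0.002, -1.0]]
wrist_force: [-0.4, 0.3, 0.6]
opening: 0.42
t 11.15 pos [0.5387 0.2895 0.1149] along 0.0808 lat 0.0018 F u 0.2 v 0.5 z 0.6 yaw -17.03 open 36.50150487565707
```

View pics/scene10.png

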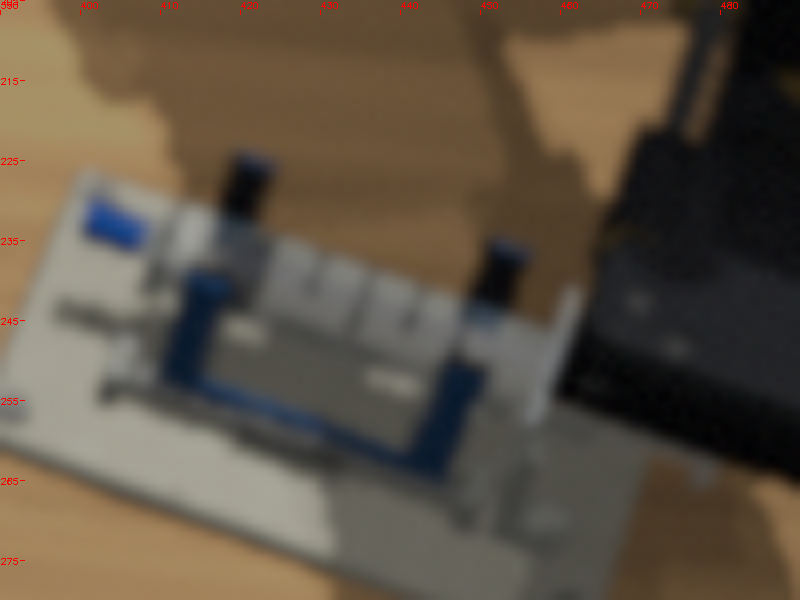

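View pics/top10.png

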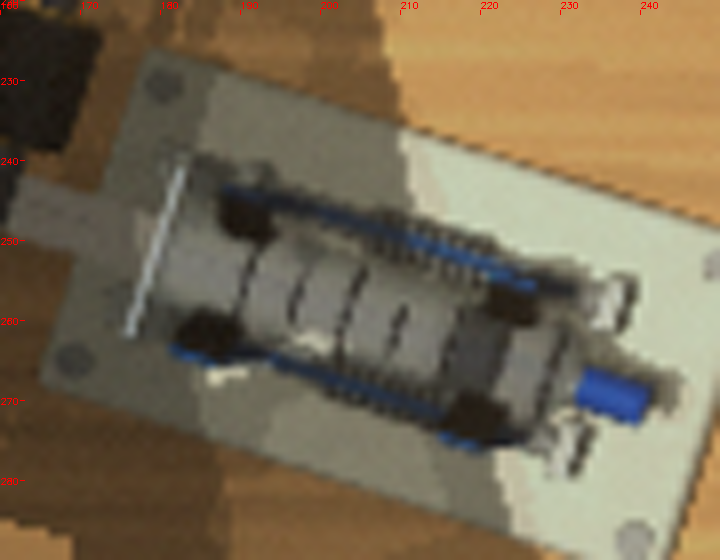

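This is a clear view. In the top crop the flange line centre is at (155,252), the 0 ml line at (550,370), the 20 ml line at (350,300), the seal front at about (505,357) and the cap end at (650,408). All four jaw pads are over the barrel.

```bash
python3 - <<'E'
from h import *
t=lambda X,Y,x,y:(x+(X+.5)/8-.5,y+(Y+.5)/8-.5)
u=np.array([np.cos(np.radians(73)),np.sin(np.radians(73)),0]);v=np.array([-u[1],u[0],0]);c=np.array([.5168,.2117,0])
for nm,n,p,o,z in(("flange","top",(155,252),(160,220),.052),("cap","top",(650,404),(160,220),.052),("0","top",(552,375),(160,220),.0645),("20","top",(353,302),(160,220),.0645),("30","top",(248,280),(160,220),.0645),("sealf","top",(505,357),(160,220),.063),
 ("flange","scene",(557,355),(390,205),.052),("cap","scene",(85,217),(390,205),.052),("thumb c","scene",(719,482),(390,200),.052)):
    q=px2w(n,t(*p,*o),z)-c;print(nm,n,"along %.4f lat %.4f"%(q@u,q@v))
E
python3 - <<'E'
from h import *
crop(cv2.imread("pics/top10f.png")[:,:,::-1],200,245,45,32,16,"top10b.png")
E
```

```text
flange top along 0.0532 lat 0.0023
cap top along -0.0752 lat 0.0005
0 top along -0.0523 lat 0.0002
20 top along -0.0005 lat -0.0019
30 top along 0.0257 lat 0.0009
sealf top along -0.0397 lat -0.0004
flange scene along 0.0511 lat 0.0095
cap scene along -0.0744 lat 0.0009
thumb c scene along 0.0963 lat 0.0009
```

View pics/top10b.png

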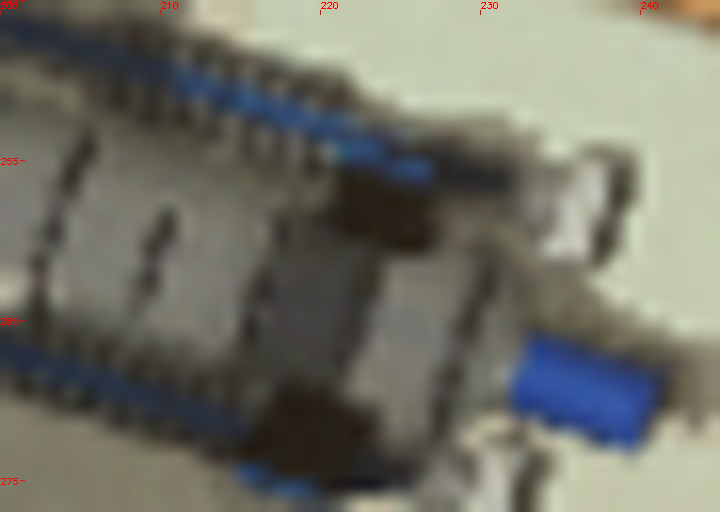

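The plunger reads q≈13–16 mm. The rod axis is at lateral +0.9 mm, and the thumb face is at about 91–94 mm along. I'll descend around the rod at along ≈79.5.

```bash
python3 -m creep '{"offset":[[0.05,-0.15,-1],[0.05,-0.15,-2.5],[0.05,-0.15,-3.5],[0.05,-0.15,-4],[0.05,-0.15,-4],[0.05,-0.15,-4]],"rotation":[[0,0,0],[0,0,0],[0,0,0],[0,0,0],[0,0,0],[0,0,0]],"jaw":[3.6,3.6,3.6,3.6,3.6,3.6]}' 30; python3 st.py
python3 - <<'E'
from h import *
a=grab_frame("scene");crop(a,430,205,75,70,9,"scene11.png");crop(grab_frame("top"),145,215,90,70,8,"top11.png")
E
```

```text
time_s: 11.75
ee_pos: [0.5402, 0.2884, 0.0756]
tcp_rot: [[0.956, -0.293, -0.001], [-0.293, -0.956, -0.0], [-0.001, 0.001, -1.0]]
wrist_force: [0.4, -0.3, 0.3]
opening: 0.412
t 11.75 pos [0.5402 0.2884 0.0756] along 0.0802 lat 0.0000 F u -0.1 v -0.5 z 0.3 yaw -17.06 open 35.82630052666455
```

View pics/scene11.png

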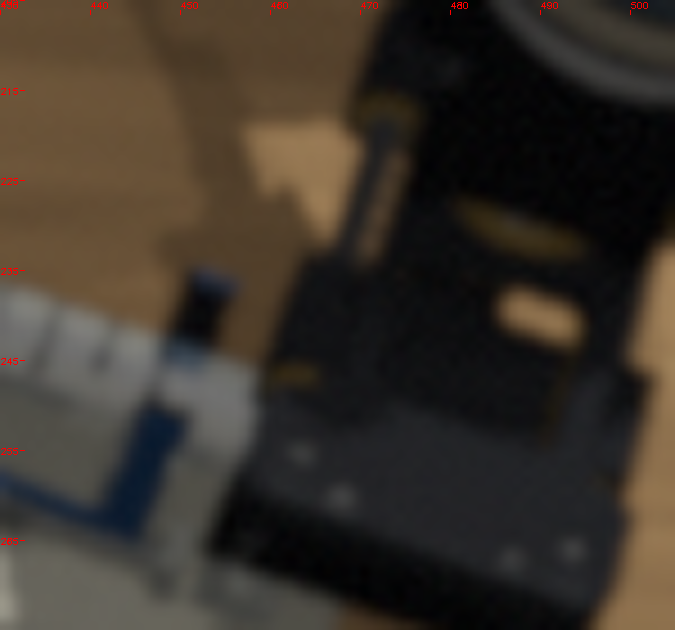

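View pics/top11.png

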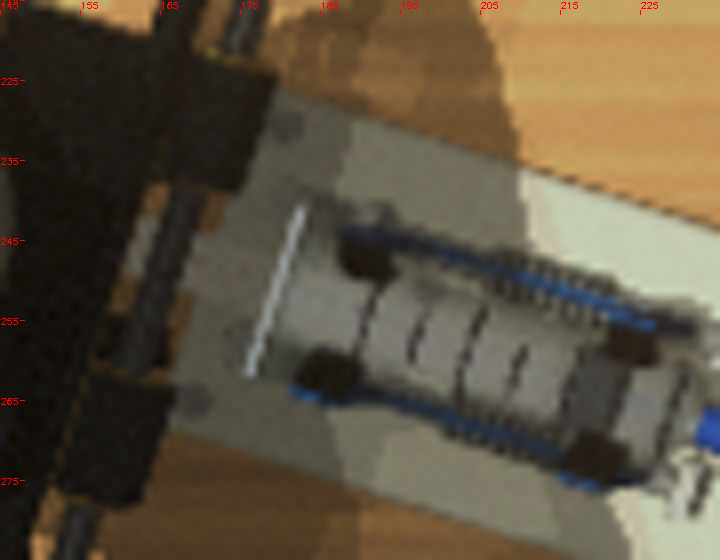

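The fingers straddle the rod with no contact. Descending to rod height with a lateral correction.

```bash
python3 -m creep '{"offset":[[-0.05,0,-0.7],[-0.09,0,-1.4],[-0.09,0,-2.1],[-0.09,0,-2.7],[-0.09,0,-2.85],[-0.09,0,-2.85],[-0.09,0,-2.85]],"rotation":[[0,0,0],[0,0,0],[0,0,0],[0,0,0],[0,0,0],[0,0,0],[0,0,0]],"jaw":[3.6,3.6,3.6,3.6,3.6,3.6,3.6]}' 30; python3 st.py
```

```text
time_s: 12.43
ee_pos: [0.5394, 0.2887, 0.0473]
tcp_rot: [[0.956, -0.293, -0.0], [-0.293, -0.956, -0.0], [-0.0, 0.0, -1.0]]
wrist_force: [-0.1, -0.4, -0.2]
opening: 0.415
t 12.4333 pos [0.5394 0.2887 0.0473] along 0.0803 lat 0.0009 F u -0.4 v -0.1 z -0.2 yaw -17.05 open 36.07955043312161
```

```bash
python3 -m creep '{"offset":[[0,0,0],[0,0,0],[0,0,0],[0,0,0],[0.03,0.1,0],[0.03,0.1,0],[0.03,0.1,0]],"rotation":[[0,0,0],[0,0,0],[0,0,0],[0,0,0],[0,0,0],[0,0,0],[0,0,0]],"jaw":[3,2.4,1.9,1.9,1.9,1.9,1.9]}' 30; python3 st.py
python3 -m creep '{"offset":[[0.03,0.1,0],[0.03,0.1,0],[0.03,0.1,0]],"rotation":[[0,0,0],[0,0,0],[0,0,0]],"jaw":[1.9,1.9,1.9]}' 30; python3 st.py
python3 - <<'E'
from h import *
a=grab_frame("scene");crop(a,430,215,75,70,9,"scene12.png");crop(grab_frame("top"),145,215,90,70,8,"top12.png")
E
```

```text
time_s: 13.02
ee_pos: [0.5399, 0.2898, 0.0477]
tcp_rot: [[0.956, -0.293, 0.0], [-0.293, -0.956, 0.0], [0.0, -0.0, -1.0]]
wrist_force: [-0.3, -0.5, -1.0]
opening: 0.221
t 13.0167 pos [0.5399 0.2898 0.0477] along 0.0814 lat 0.0008 F u -0.6 v 0.1 z -1.0 yaw -17.04 open 19.26120440167267
time_s: 13.27
ee_pos: [0.5401, 0.2908, 0.0475]
tcp_rot: [[0.956, -0.293, 0.0], [-0.293, -0.956, 0.0], [0.0, -0.0, -1.0]]
wrist_force: [-0.6, -0.6, 1.3]
opening: 0.219
t 13.2667 pos [0.5401 0.2908 0.0475] along 0.0824 lat 0.0008 F u -0.8 v 0.4 z 1.3 yaw -17.04 open 19.06530187520543
```

View pics/top12.png

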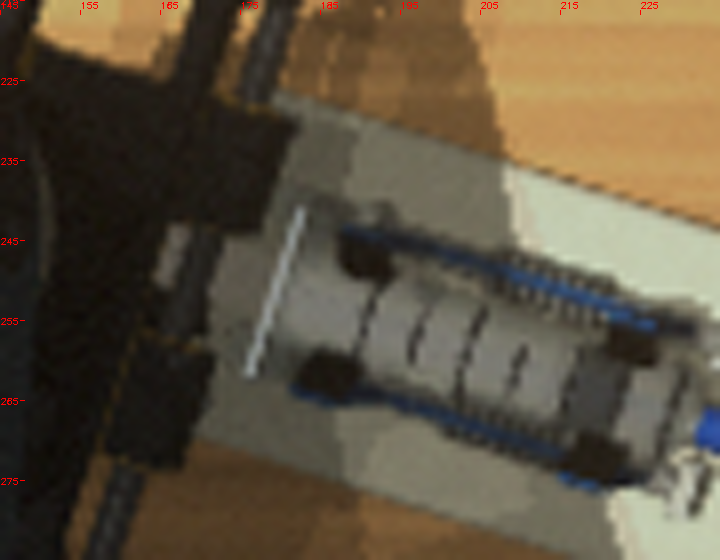

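View pics/scene12.png

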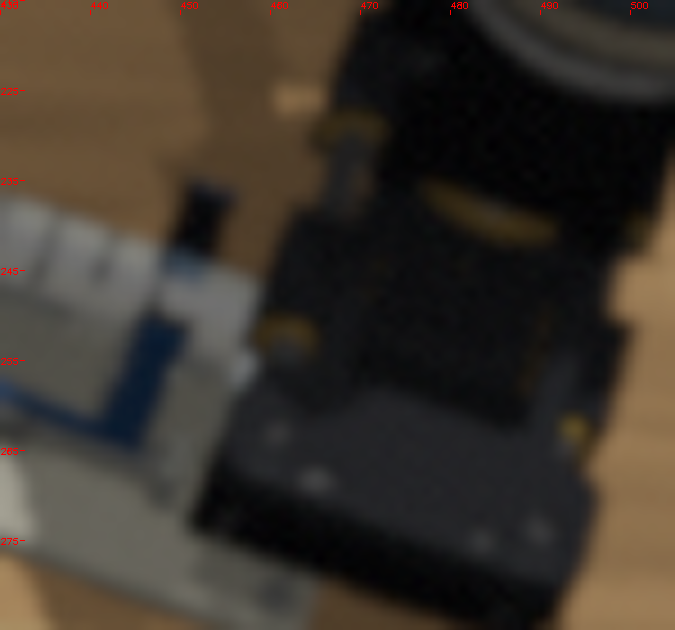

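No contact yet, so continuing in small steps.

```bash
python3 -m creep '{"offset":[[0.03,0.1,0],[0.03,0.1,0],[0.03,0.1,0]],"rotation":[[0,0,0],[0,0,0],[0,0,0]],"jaw":[1.9,1.9,1.9]}' 30; python3 st.py
python3 -m creep '{"offset":[[0.03,0.1,0],[0.03,0.1,0],[0.03,0.1,0]],"rotation":[[0,0,0],[0,0,0],[0,0,0]],"jaw":[1.9,1.9,1.9]}' 30; python3 st.py
```

```text
time_s: 13.62
ee_pos: [0.5404, 0.2918, 0.0476]
tcp_rot: [[0.956, -0.293, 0.0], [-0.293, -0.956, 0.0], [0.0, -0.0, -1.0]]
wrist_force: [0.3, -0.4, 0.5]
opening: 0.221
t 13.6167 pos [0.5404 0.2918 0.0476] along 0.0835 lat 0.0008 F u -0.3 v -0.4 z 0.5 yaw -17.04 open 19.262114631648203
time_s: 13.87
ee_pos: [0.5406, 0.2926, 0.0475]
tcp_rot: [[0.956, -0.293, -0.0], [-0.293, -0.956, -0.0], [-0.0, 0.0, -1.0]]
wrist_force: [-1.4, -0.9, 0.4]
opening: 0.219
t 13.8667 pos [0.5406 0.2926 0.0475] along 0.0844 lat 0.0009 F u -1.3 v 1.1 z 0.4 yaw -17.04 open 19.029461550919944
```

```bash
python3 -m creep '{"offset":[[0.03,0.1,0],[0.03,0.1,0],[0.03,0.1,0]],"rotation":[[0,0,0],[0,0,0],[0,0,0]],"jaw":[1.9,1.9,1.9]}' 30; python3 st.py
```

```text
time_s: 14.12
ee_pos: [0.5406, 0.2934, 0.0474]
tcp_rot: [[0.956, -0.293, -0.001], [-0.293, -0.956, -0.001], [-0.001, 0.001, -1.0]]
wrist_force: [-0.3, -2.4, -0.0]
opening: 0.218
t 14.1167 pos [0.5406 0.2934 0.0474] along 0.0851 lat 0.0011 F u -2.4 v -0.4 z -0.0 yaw -17.03 open 18.94719870792736
```

It touches the thumb rest's face with 2.4 N. Closing the grip on the rod.

```bash
python3 -m creep '{"offset":[[0,0,0],[0,0,0],[0,0,0],[0,0,0],[0,0,0]],"rotation":[[0,0,0],[0,0,0],[0,0,0],[0,0,0],[0,0,0]],"jaw":[1.6,1.2,1.0,1.0,1.0]}' 40; python3 st.py
python3 -m creep '{"offset":[[0.06,0.19,0],[0.12,0.38,0],[0.18,0.57,0],[0.23,0.77,0],[0.29,0.96,0],[0.29,0.96,0]],"rotation":[[0,0,0],[0,0,0],[0,0,0],[0,0,0],[0,0,0],[0,0,0]],"jaw":[1,1,1,1,1,1]}' 40; python3 st.py
python3 - <<'E'
from h import *
crop(grab_frame("top"),145,215,90,70,8,"top13.png")
E
```

```text
time_s: 14.53
ee_pos: [0.5409, 0.2936, 0.0475]
tcp_rot: [[0.956, -0.293, -0.0], [-0.293, -0.956, -0.0], [-0.0, 0.0, -1.0]]
wrist_force: [-0.4, -2.2, 1.0]
opening: 0.154
t 14.5333 pos [0.5409 0.2936 0.0475] along 0.0854 lat 0.0009 F u -2.2 v -0.2 z 1.0 yaw -17.04 open 13.430005157997014
time_s: 15.03
ee_pos: [0.5438, 0.3034, 0.0474]
tcp_rot: [[0.956, -0.293, -0.0], [-0.293, -0.956, -0.0], [-0.0, 0.0, -1.0]]
wrist_force: [-1.0, -3.4, 0.8]
opening: 0.158
t 15.0333 pos [0.5438 0.3034 0.0474] along 0.0956 lat 0.0010 F u -3.5 v 0.0 z 0.8 yaw -17.02 open 13.706784029716221
```

View pics/top13.png

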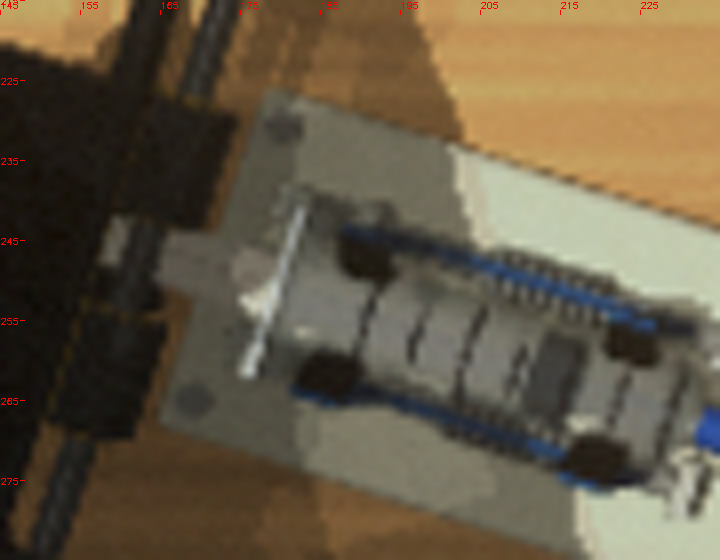

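The plunger is drawing straight: the seal moved about 10 mm and the barrel stayed put. Drawing another 22 mm along the axis.

```bash
python3 -m creep '{"offset":[[0.06,0.19,0],[0.12,0.38,0],[0.18,0.57,0],[0.23,0.77,0],[0.29,0.96,0],[0.35,1.15,0],[0.41,1.34,0],[0.47,1.53,0],[0.53,1.72,0],[0.58,1.91,0],[0.64,2.1,0],[0.64,2.1,0],[0.64,2.1,0]],"rotation":[[0,0,0],[0,0,0],[0,0,0],[0,0,0],[0,0,0],[0,0,0],[0,0,0],[0,0,0],[0,0,0],[0,0,0],[0,0,0],[0,0,0],[0,0,0]],"jaw":[1,1,1,1,1,1,1,1,1,1,1,1,1]}' 40; python3 st.py
python3 - <<'E'
from h import *
b=grab_frame("top");a=grab_frame("scene");cv2.imwrite("pics/top14f.png",b[:,:,::-1]);cv2.imwrite("pics/scene14f.png",a[:,:,::-1])
crop(b,170,235,65,45,12,"top14.png");crop(a,395,215,80,60,9,"scene14.png")
E
```

```text
time_s: 16.17
ee_pos: [0.549, 0.3224, 0.0469]
tcp_rot: [[0.956, -0.292, -0.003], [-0.292, -0.956, -0.004], [-0.002, 0.005, -1.0]]
wrist_force: [-1.1, -9.1, 0.6]
opening: 0.16
t 16.1667 pos [0.549  0.3224 0.0469] along 0.1153 lat 0.0015 F u -9.0 v -1.6 z 0.6 yaw -16.98 open 13.879990318894752
```

View pics/top14.png

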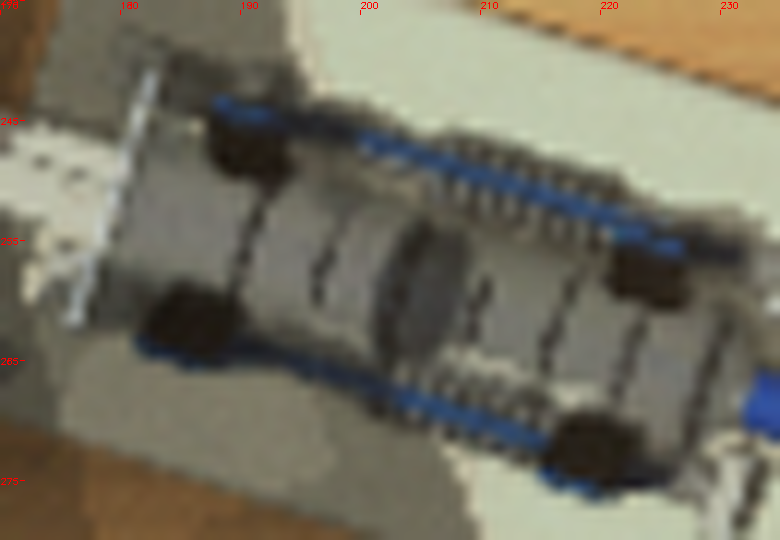

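View pics/scene14.png

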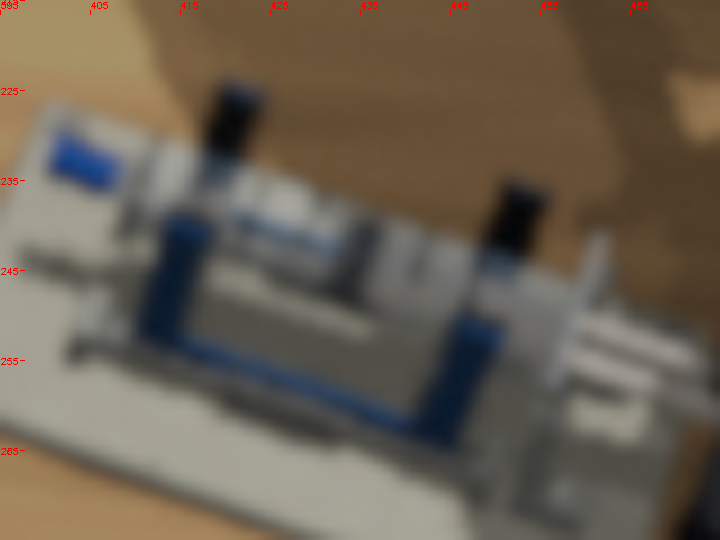

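The seal's grey front ellipse ends at about top-crop (462,290). The 20 ml line crosses it near (404,283), and the barrel hasn't moved. Converting to along-axis values:

```bash
python3 - <<'E'
from h import *
t=lambda X,Y,x,y:(x+(X+.5)/12-.5,y+(Y+.5)/12-.5)
u=np.array([np.cos(np.radians(73)),np.sin(np.radians(73)),0]);v=np.array([-u[1],u[0],0]);c=np.array([.5168,.2117,0])
for nm,p,z in(("sealbot",(463,295),.0405),("sealtopback",(378,290),.0635),("20",(404,285),.0645),("15",(480,308),.0645),("25",(324,270),.0645),("10",(560,320),.0645),("5",(628,355),.0645),("0",(708,388),.0645),("30",(248,240),.0645),("flangetop",(113,196),.0645)):
    q=px2w("top",t(*p,170,235),z)-c;print(nm,"along %.4f lat %.4f"%(q@u,q@v))
E
python3 - <<'E'
import cv2
a=cv2.imread("pics/top14f.png")[245:275,185:225]
a=cv2.resize(a,None,fx=20,fy=20,interpolation=cv2.INTER_CUBIC);cv2.imwrite("pics/z14.png",cv2.convertScaleAbs(a,alpha=1.6))
E
```

```text
sealbot along -0.0044 lat 0.0006
sealtopback along 0.0038 lat 0.0024
20 along -0.0002 lat 0.0002
15 along -0.0131 lat 0.0000
25 along 0.0130 lat 0.0019
10 along -0.0262 lat -0.0021
5 along -0.0385 lat -0.0001
0 along -0.0525 lat 0.0010
30 along 0.0264 lat 0.0011
flangetop along 0.0497 lat 0.0010
```

View pics/z14.png

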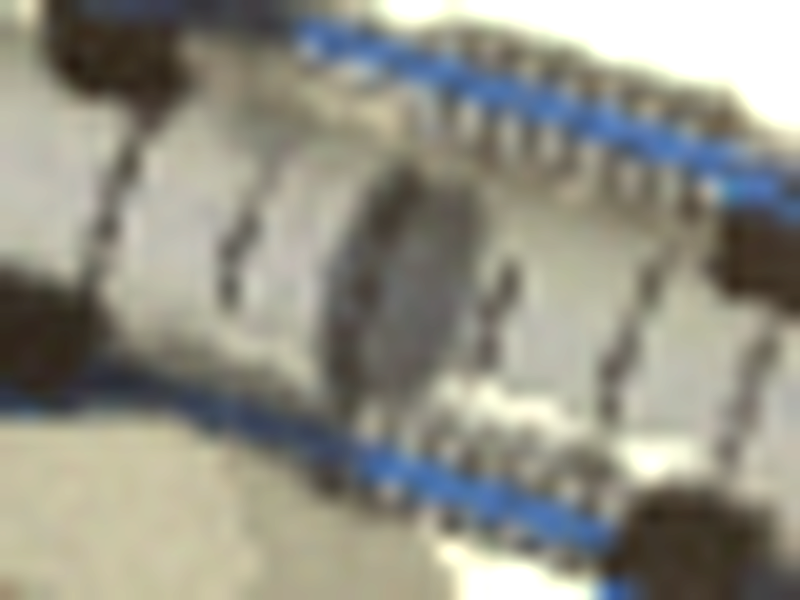

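The estimates agree that the seal front is about 5 mm short of the 20 ml line: about 5.2 mm and 5.0 mm from its front and back edges, and 5.5 mm from the arm's travel. Drawing 5 mm more, with small lateral and z trims.

```bash
python3 -m creep '{"offset":[[0.06,0.12,0.02],[0.11,0.25,0.04],[0.15,0.37,0.05],[0.2,0.49,0.05],[0.2,0.49,0.05],[0.2,0.49,0.05],[0.2,0.49,0.05]],"rotation":[[0,0,0],[0,0,0],[0,0,0],[0,0,0],[0,0,0],[0,0,0],[0,0,0]],"jaw":[1,1,1,1,1,1,1]}' 40; python3 st.py
python3 - <<'E'
from h import *
b=grab_frame("top");a=grab_frame("scene");cv2.imwrite("pics/top15f.png",b[:,:,::-1]);cv2.imwrite("pics/scene15f.png",a[:,:,::-1])
z=cv2.resize(b[245:275,185:225,::-1],None,fx=20,fy=20,interpolation=cv2.INTER_CUBIC);cv2.imwrite("pics/z15.png",cv2.convertScaleAbs(z,alpha=1.6))
z=cv2.resize(a[222:262,400:480,::-1],None,fx=10,fy=10,interpolation=cv2.INTER_CUBIC);cv2.imwrite("pics/s15.png",cv2.convertScaleAbs(z,alpha=1.6))
E
```

```text
time_s: 16.85
ee_pos: [0.5504, 0.3267, 0.0471]
tcp_rot: [[0.956, -0.292, -0.005], [-0.292, -0.956, -0.005], [-0.003, 0.006, -1.0]]
wrist_force: [-1.7, -10.4, -0.3]
opening: 0.157
t 16.85 pos [0.5504 0.3267 0.0471] along 0.1198 lat 0.0015 F u -10.4 v -1.4 z -0.3 yaw -16.98 open 13.628991297571801
```

View pics/z15.png

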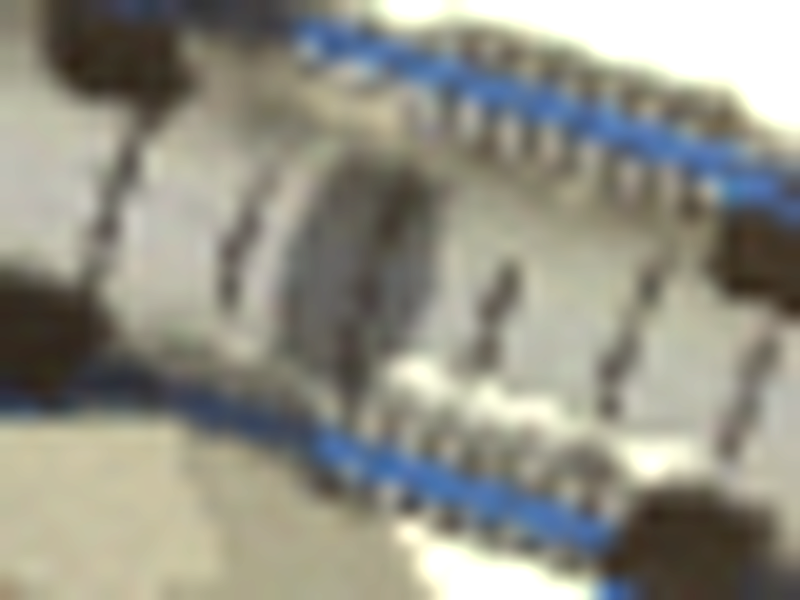

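View pics/s15.png

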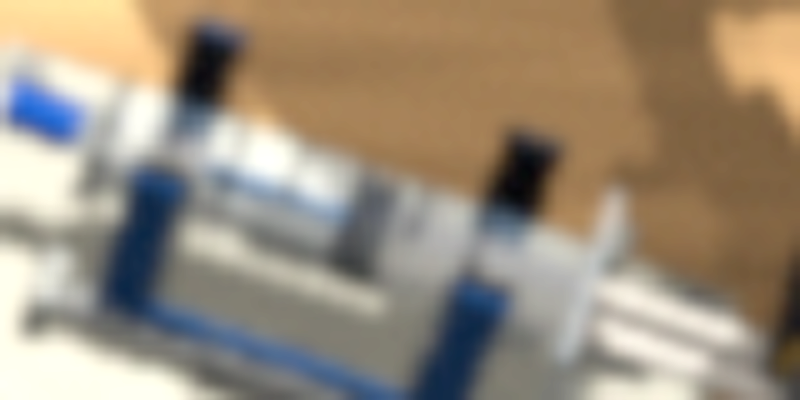

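The 20 ml line is now at (378,270) in the enlarged crop. The seal spans 285 to 433, so its front is about 0.9 mm short, and the arm's travel says 1.0 mm. I'll make a final trim and undo the small tilt that built up under load.

```bash
python3 -m creep '{"offset":[[0.03,0.05,0.02],[0.05,0.09,0.04],[0.05,0.09,0.04],[0.05,0.09,0.04],[0.05,0.09,0.04],[0.05,0.09,0.04]],"rotation":[[0.15,-0.15,0],[0.29,-0.29,0],[0.29,-0.29,0],[0.29,-0.29,0],[0.29,-0.29,0],[0.29,-0.29,0]],"jaw":[1,1,1,1,1,1]}' 40; python3 st.py
python3 - <<'E'
from h import *
b=grab_frame("top");a=grab_frame("scene")
z=cv2.resize(b[245:275,185:225,::-1],None,fx=20,fy=20,interpolation=cv2.INTER_CUBIC);cv2.imwrite("pics/z16.png",cv2.convertScaleAbs(z,alpha=1.6))
crop(b,140,225,100,60,8,"top16.png");crop(a,395,205,95,70,8,"scene16.png")
E
```

```text
time_s: 17.45
ee_pos: [0.5506, 0.3272, 0.0475]
tcp_rot: [[0.956, -0.292, -0.001], [-0.292, -0.956, -0.0], [-0.001, 0.001, -1.0]]
wrist_force: [-2.6, -11.3, -0.1]
opening: 0.154
t 17.45 pos [0.5506 0.3272 0.0475] along 0.1204 lat 0.0015 F u -11.6 v -0.8 z -0.1 yaw -16.97 open 13.408635356390443
```

View pics/z16.png

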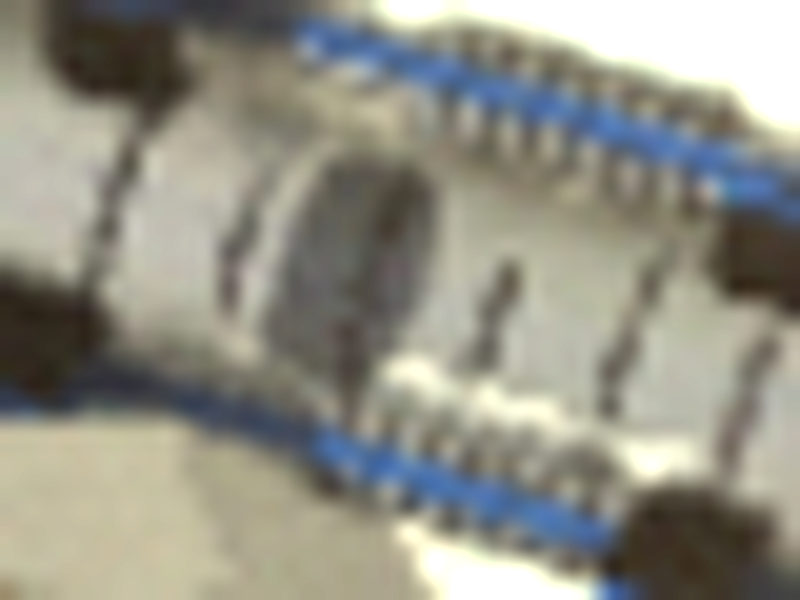

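View pics/top16.png

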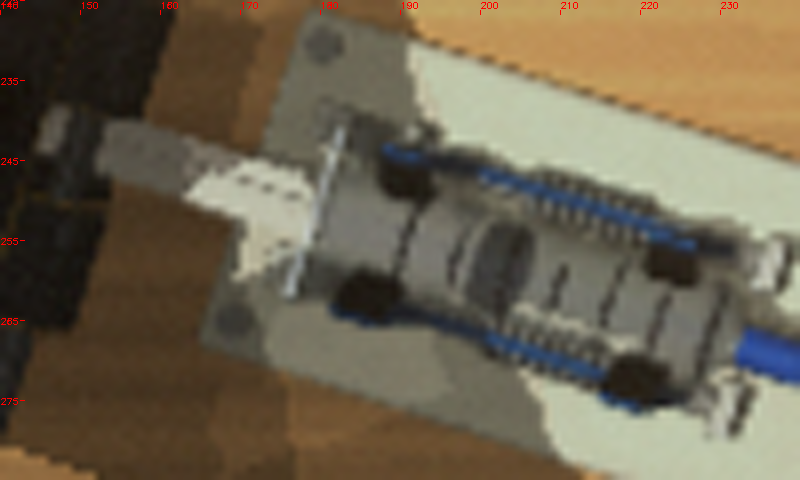

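View pics/scene16.png

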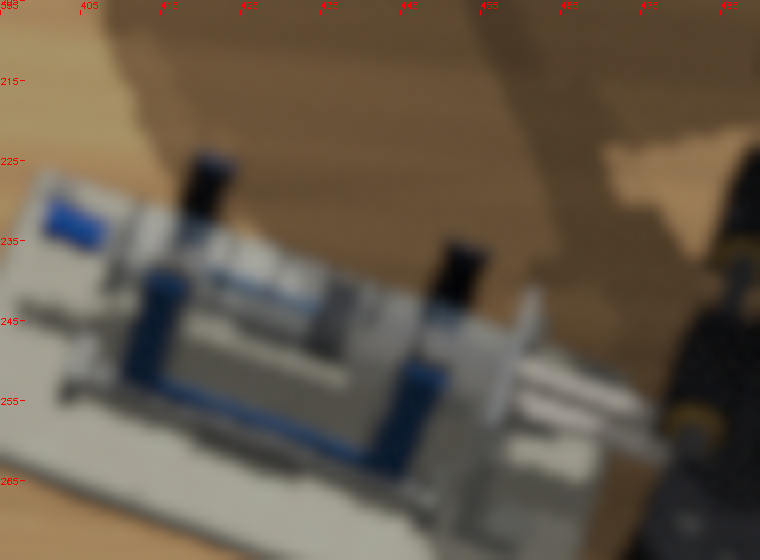

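The rod runs straight from the flange to the fingers at top (154,243), and both jaws are closed over the barrel. I'll check the rod's line numerically.

```bash
python3 - <<'E'
from h import *
t=lambda X,Y,x,y:(x+(X+.5)/8-.5,y+(Y+.5)/8-.5)
u=np.array([np.cos(np.radians(73)),np.sin(np.radians(73)),0]);v=np.array([-u[1],u[0],0]);c=np.array([.5168,.2117,0])
for nm,p,z in(("rod e1",(118,117),.052),("rod e2",(100,172),.052),("rod m1",(215,150),.052),("rod m2",(195,202),.052),("flange a",(341,127),.0645),("flange b",(290,297),.0645),("cap a",(740,335),.052),("cap b",(737,358),.052)):
    q=px2w("top",t(*p,140,225),z)-c;print(nm,"along %.4f lat %.4f"%(q@u,q@v))
E
```

```text
rod e1 along 0.1075 lat -0.0051
rod e2 along 0.1074 lat 0.0092
rod m1 along 0.0818 lat -0.0047
rod m2 along 0.0825 lat 0.0090
flange a along 0.0500 lat -0.0202
flange b along 0.0489 lat 0.0228
cap a along -0.0566 lat -0.0010
cap b along -0.0576 lat 0.0046
```

The rod is parallel to the barrel within measurement. Final trim of about 0.4 mm, then hold.

```bash
python3 -m creep '{"offset":[[0.02,0.04,0],[0.02,0.04,0],[0.02,0.04,0],[0.02,0.04,0],[0.02,0.04,0],[0.02,0.04,0],[0.02,0.04,0],[0.02,0.04,0]],"rotation":[[0,0,0],[0,0,0],[0,0,0],[0,0,0],[0,0,0],[0,0,0],[0,0,0],[0,0,0]],"jaw":[1,1,1,1,1,1,1,1]}' 40; python3 st.py
python3 - <<'E'
from h import *
b=grab_frame("top");a=grab_frame("scene")
z=cv2.resize(b[245:275,185:225,::-1],None,fx=20,fy=20,interpolation=cv2.INTER_CUBIC);cv2.imwrite("pics/z17.png",cv2.convertScaleAbs(z,alpha=1.6))
cv2.imwrite("pics/scene17.png",a[:,:,::-1])
E
python3 st.py
```

```text
time_s: 18.22
ee_pos: [0.5507, 0.3276, 0.0475]
tcp_rot: [[0.956, -0.292, -0.001], [-0.292, -0.956, -0.0], [-0.001, 0.001, -1.0]]
wrist_force: [-2.3, -10.1, 0.4]
opening: 0.155
t 18.2167 pos [0.5507 0.3276 0.0475] along 0.1208 lat 0.0014 F u -10.3 v -0.8 z 0.4 yaw -16.97 open 13.443894123642957
t 18.3167 pos [0.5508 0.3276 0.0475] along 0.1207 lat 0.0014 F u -11.5 v -0.9 z 0.0 yaw -16.97 open 13.669819933442943
```

View pics/z17.png

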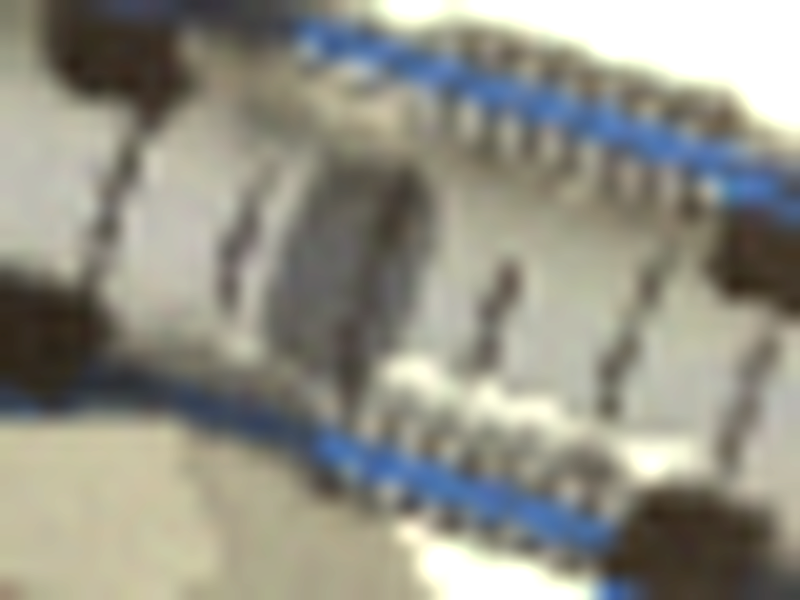

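View pics/scene17.png

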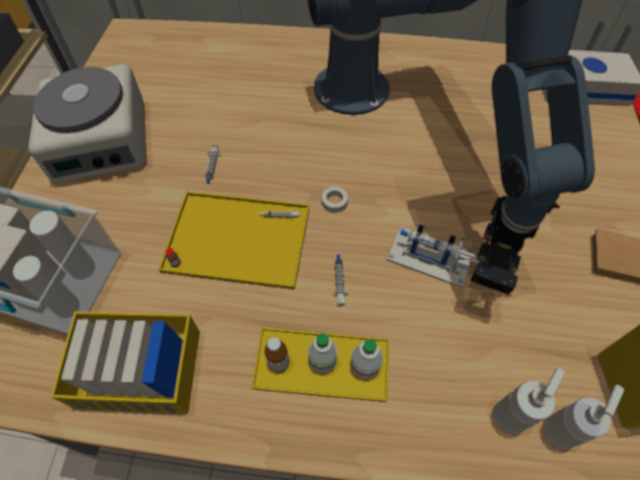

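The seal now spans 272 to 420, with the 20 ml line at 372. That matches the expected front position, the reading is steady, and everything else is where it was. Handing in.

```bash
python3 -c "
from rig import *
print(job_done())"
```

```text
the job is handed in; nothing more can be done
None
```

I took the 30 ml syringe from the tray and pressed it into the holder until both jaws closed over the barrel. I then gripped the rod at its thumb rest and drew the plunger straight back. I handed in at 18.3 s with the arm still holding it.

**Last checks**
- **Seal position:** the arm's travel puts the seal front at about 52.0 mm, and the top view agrees to within about 0.5 mm. The holding pull was about 11 N, as expected at the 20 ml line.
- **Rod alignment:** the rod ran parallel to the barrel within what I could measure, and the gripper tilt was about 0.05°.
- **Seating:** pressing down bottomed out at 13 N, and the jaw pads overlapped the barrel in the top view. The barrel did not move during the draw.
- **Other objects:** the bottles, vial, small syringe and tape roll look unmoved in the last picture.

**Checks that disagreed**
- **Seating along the holder:** the holder's posts and jaws read 2–4 mm nearer the nozzle than its base plate did. I seated the syringe about 2 mm towards the nozzle to be safe.
- **Flange gap:** I estimate the flange stands 1–4 mm in front of the posts. I could not confirm it actually touches them; jaw friction may be part of what holds the barrel.

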